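# Pack blanks in the corner jig and open the end sealer

## Task

Get the hardwood blanks ready for end-sealing: stack every blank flat in the corner jig, lengthwise along the long fence, each one pushed home square against both fences, and stand the steel weight upright and lengthwise on the middle of the pack. Only when the weighted pack is in order, open the sealer bottle: press its child-resistant cap down and, keeping it down, turn it anticlockwise past its catch, then lift it off and lay it in the shallow tin tray. Leave the brush, the sanding block and the tin where they are.

Things in the scene. Friction and masses are not known exactly. Their poses are not given: they have to be found in the camera images.
- blank1: One of up to five identical sawn hardwood blanks (three to five are present), pale wood, 120 x 50 x 10 mm, 45 g, lying flat apart from one another on the right half of the bench at the start. Origin at the centre of its underside; x along the 120 mm length, y along the 50 mm width, z up.
- blank2: One of up to five identical sawn hardwood blanks (three to five are present), pale wood, 120 x 50 x 10 mm, 45 g, lying flat apart from one another on the right half of the bench at the start. Origin at the centre of its underside; x along the 120 mm length, y along the 50 mm width, z up.
- blank3: One of up to five identical sawn hardwood blanks (three to five are present), pale wood, 120 x 50 x 10 mm, 45 g, lying flat apart from one another on the right half of the bench at the start. Origin at the centre of its underside; x along the 120 mm length, y along the 50 mm width, z up.
- blank4: One of up to five identical sawn hardwood blanks (three to five are present), pale wood, 120 x 50 x 10 mm, 45 g, lying flat apart from one another on the right half of the bench at the start. Origin at the centre of its underside; x along the 120 mm length, y along the 50 mm width, z up.
- blank5: One of up to five identical sawn hardwood blanks (three to five are present), pale wood, 120 x 50 x 10 mm, 45 g, lying flat apart from one another on the right half of the bench at the start. Origin at the centre of its underside; x along the 120 mm length, y along the 50 mm width, z up.
- jig: Corner jig screwed to the bench: plywood base 180 x 170 x 12 mm with two wooden fences 12 mm thick standing 46 mm above the base. Origin on the bench; the base spans x -90 to +90 mm, y -120 to +50 mm. x runs along the long fence towards the end fence, y towards the long fence; the other two sides are open. End fence: inner face at x = +70 mm, unbroken from y = -53 to +42 mm.
- jig_corner (a point): Corner on the base's top face (12 mm above the bench) where the inner faces of both fences meet; axes as the jig's. A blank that is home has its centre 60 mm from here along -x and 25 mm along -y, its length along x. The long fence stands in two parts, 0 to 26 mm and 92 to 125 mm from here along -x; the gap is a finger notch, open down to the base, at a blank's mid-length.
- pack_centre (a point): Point on the base's top face under the middle of a pack that is home; axes as the jig's.
- weight: Bright steel pack weight, 0.55 kg: a plate 90 x 44 x 16 mm with a dark bar handle over it, lying flat. Origin at the centre of its underside; x along its length, z up. The handle bar runs along x, 64 mm long, 12 mm thick in y and 12 mm in height, its middle 50 mm above the underside, on two posts 54 mm apart (28 mm free under the bar).
- bottle: White round sealer bottle, 76 mm across, shoulder 90 to 107 mm above the bench, held fast in a wooden stand 96 x 96 x 24 mm that is screwed to the bench; it neither turns nor lifts. Origin on the bench on the bottle's axis, z up.
- bottle_mouth (a point): Centre of the bottle's mouth, on its rim, 138 mm above the bench; axes as the bottle's.
- cap: Black ribbed child-resistant cap, 52 mm across, 30 mm tall, 25 g, locked on the bottle's neck at the start, its x along the bottle's x. Origin at the centre of its open underside, z up; locked, that is 14 mm below the rim (124 mm above the bench). Turned without pressing, or clockwise, it meets a stop within 0.1 rad.
- cap_top (a point): Centre of the cap's top, 30 mm above its underside. A sprung liner pushes the locked cap up with 5 N. Pressed down 3.5 to 5.5 mm (10 to 13 N; it goes no lower), its inner lugs clear the teeth on the neck; held down and turned anticlockwise seen from above it is past the teeth from 0.75 rad, meets a stop at 1.5 rad, and between these (aim at 1.1) lifts straight off.
- tray: Shallow square tin tray, fixed to the bench, 126 x 126 mm, rim 12 mm high, walls and floor 2 mm thick. Origin on the bench under its centre.
- tray_in (a point): Centre of the tray's inner floor, 2 mm above the bench; axes as the tray's.
- brush: Bystander: flat brush with wooden handle, 165 x 50 mm, 18 mm high, lying at the left end of the work. Leave it alone.
- sander: Bystander: cork sanding block 105 x 62 x 30 mm at the right end of the work. Leave it alone.
- tin: Bystander: small upright round tin, 72 mm across, 50 mm tall, at the right end of the work. Leave it alone.
Mind the look-alikes: they are no part of the job. Of the things that look like the jig, the larger one is meant. What is shaped like the blank4 but yellow is not meant.

How it is judged:
By the outcome, as a careful person would: the job done as asked, in the order asked, and still so for the second after the job is handed in, with the robot touching nothing.
Of blank1, blank2, blank3, blank4, blank5 only 3 to 5 are there at a start; the rules pass over those that are not, and their reading is None.
At some moment in a run one of blank1, blank2, blank3, blank4, blank5 may be knocked a few centimetres aside while the robot is not near it.
It also fails if it takes over 210 s, if anything falls off the work surface, if the arm or the gripper's body presses on something with over 40 N, if the wrist force passes 120 N, or if a joint passes its speed limit or range.

## Robot

A 6-joint arm with a two-finger parallel gripper is mounted at the origin on the work surface. World frame = base frame: x ahead of the robot, y to its left, z up, the work surface at z = 0. Lengths are in m, angles in rad, forces in N, time in s.
With the tool pointing down it reaches from about 0.35 to 0.85 m from the base axis. Payload 8.1 kg.
Tool frame: the origin (TCP) lies between the finger pads; the fingertips stand 14 mm ahead of it and the grasp point (between the pads) lies 5 mm behind it; z points along the fingers, y is the direction in which the jaws open and shut (so a half turn about z gives the same grasp; the last joint's range is limited). The gripper opens to 93 mm and grips with 3 to 60 N. Pads are 15 mm wide; open, the fingers measure 128 mm over their backs; the gripper's body (75 mm by 188 mm) begins 65 mm behind the grasp point.
Start: joints at [1.182, 0.13, 1.488, -0, 1.523, -0.085], TCP at [0.179, 0.573, 0.233] pointing down, gripper open.
Joint ranges: [-2.96, 2.96], [-0.89, 2.26], [0.02, 2.5], [-1.34, 4.48], [0, 2.73], [-2.66, 2.66]. Speed limits (rad/s): [2.39, 2.39, 2.79, 3.14, 3.14, 3.14].

## Interface

Orientations are given as a rotation vector (axis times angle).
In Python, from plant import robot gives the robot as it stands.
- The arm moves only by the tool step_arm, never from a script. Its argument "targets" is a list of rows, each an object of numbers: "tx", "ty", "tz": the shift along the tool's x, y, z in mm; "ax", "ay", "az": the turn, a rotation vector about the tool's x, y, z in rad; "grip": the closure in counts, from 0 (fully open) to 255 (shut). In form: [{"tx": .., "ty": .., "tz": .., "ax": .., "ay": .., "az": .., "grip": ..}, ...]. A call has 1 to 20 rows; each row shifts and turns the commanded pose from where the row before left it, along the tool's axes as they then stand; what a row does not reach is not made up. A row lasts 1/10 s, in which the tool goes at most 50 mm and 8.59 degrees, less where a joint would pass 70% of its speed; a pose out of reach is approached as far as the arm can. A call with a gripper value outside its range is refused whole. The fingers move at their own pace and stop on an object; "squeeze" is the grip in N (left out, the last holds). Time passes only in rows, so rows that do not move let the fingers close. It gives the time, the measured TCP pose, the force and the opening at its end, in the units of the state.
- robot.read_state(): the state, without advancing time (a new reading comes with each control period).
- robot.read_camera(name): name is "side" or "top"; returns a dict with "frame" (384x512x3 uint8, blue, green, red), "fx", "fy", "cx", "cy" (pixels), "k1" (the pictures are not rectified: a ray, as slopes to the right and down, at radius r is drawn at 1 + k1 r^2 times it, then the intrinsics apply), "R" (3x3) and "t" (3): a world point X has camera coordinates R X + t. Camera axes: x right, y down, z forward; pixel columns grow to the right and rows downward; lengths in m; the calibration is good to about 2 mm. A picture is of the moment at which its call begins. There is no depth.
- robot.close_job(): hands the job in, once; it reports no verdict.
The state is a dict: "t": time; "q": joint angles; "dq": joint speeds; "joint_torque": joint torques, N m; "tool_pos": TCP position; "orientation": TCP orientation; "force": force on the tool from outside, world axes, zero at the start; "wrist_torque": the same for the moment, N m; "opening": finger opening in m.
Only numpy, scipy, OpenCV 4.12 (cv2) and the standard library are available. Lean on these libraries where they do the work, as an engineer would, in place of code of your own. Each camera call takes 0.05 s, during which the arm holds its last target.

## Working session

There is one attempt and no reset: what is moved stays moved. The work goes in short steps, Python scripts to look and compute and a tool call to move; the robot and the scene stay as the last step left them, time stands still between calls to the robot, and variables do not carry over. Pictures are saved under pics/ and viewed, and the job is handed in when it is done.

Besides the shell and the picture viewer there is one more tool, called after "Emit:" as name(argument=value, ...), one argument or row to a line, values as JSON. step_arm: Moves the arm, as the interface text tells. Its arguments: {"type":"object","properties":{"targets":{"type":"array"},"squeeze":{"type":"number"}},"required":["targets"]}

```bash
ls -la; mkdir -p pics; cat > h.py <<'E'
import numpy as np, cv2
from plant import robot
def snap(n,f):
    c=robot.read_camera(n); cv2.imwrite(f,c["frame"]); np.save(f[:-4]+'.npy',c,allow_pickle=True); return c
def und(c,uv):
    K=np.array([[c["fx"],0,c["cx"]],[0,c["fy"],c["cy"]],[0,0,1.]])
    p=cv2.undistortPoints(np.float64(uv).reshape(-1,1,2),K,np.array([c["k1"],0,0,0,0.]))
    return p.reshape(-1,2)
def plane(c,uv,z):
    p=und(c,uv); R=np.array(c["R"]);t=np.array(c["t"])
    o=-R.T@t; d=np.c_[p,np.ones(len(p))]@R
    return o+d*((z-o[2])/d[:,2])[:,None]
def proj(c,X):
    K=np.array([[c["fx"],0,c["cx"]],[0,c["fy"],c["cy"]],[0,0,1.]])
    return cv2.projectPoints(np.float64(X).reshape(-1,1,3),cv2.Rodrigues(np.array(c["R"]))[0],np.array(c["t"],float),K,np.array([c["k1"],0,0,0,0.]))[0].reshape(-1,2)
E
python3 - <<'E'
from h import *
for n in("top","side"):
    c=snap(n,f"pics/{n}0.png"); R=np.array(c["R"]);print(n,c["fx"],c["k1"],-R.T@np.array(c["t"]),R)
s=robot.read_state();print({k:np.round(v,3) for k,v in s.items()})
E
```

```text
total 12
drwxr-xr-x  3 agent agent 4096 Dec  7 09:18 .
drwxr-xr-x 23 root  root  4096 Dec  7 09:18 ..
drwxr-xr-x  2 agent agent 4096 Dec  7 09:18 pics
top 375.7210149658419 -0.04958327621130295 [ 0.40257269 -0.04465897  1.19423624] [[-0.01994023 -0.99948549 -0.0251225 ]
 [-0.99089953  0.02310205 -0.13260624]
 [ 0.13311839  0.02224968 -0.99085036]]
side 379.45645140692153 -0.04951269040778834 [-0.01377239 -0.67759907  1.13574554] [[ 0.76684741 -0.6418233   0.00281216]
 [-0.49625227 -0.59568711 -0.63157783]
 [ 0.40703654  0.48292828 -0.77530738]]
{'t': np.float64(0.1), 'q': array([ 1.182,  0.131,  1.489,  0.   ,  1.523, -0.085]), 'dq': array([ 0.001, -0.004, -0.003, -0.   , -0.   ,  0.   ]), 'joint_torque': array([ 0.0000e+00, -5.6134e+01, -4.9309e+01,  7.7000e-02,  2.9000e-02,
       -0.0000e+00]), 'tool_pos': array([0.179, 0.572, 0.232]), 'orientation': array([-4.750e-01, -3.105e+00,  3.000e-03]), 'force': array([0.732, 0.102, 0.179]), 'wrist_torque': array([-0.022,  0.022, -0.028]), 'opening': np.float64(0.093)}
```

View pics/top0.png

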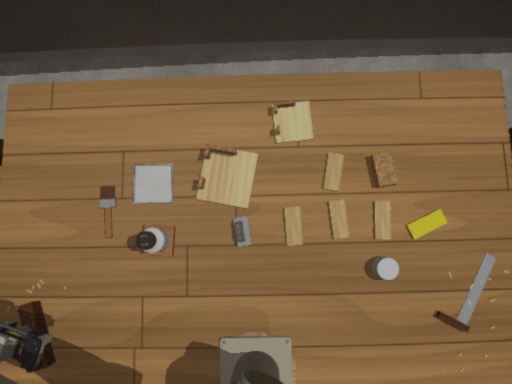

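View pics/side0.png

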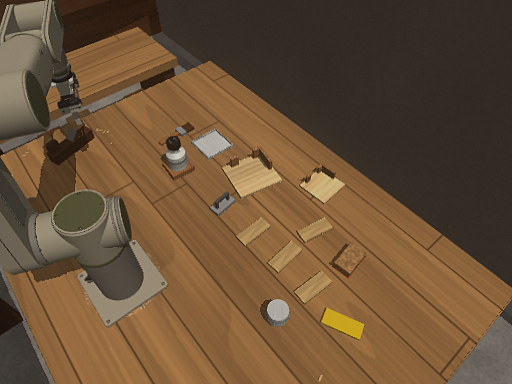

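```bash
python3 - <<'E'
from h import *
a=cv2.imread('pics/top0.png');cv2.imwrite('pics/z1.png',cv2.resize(a[130:260,120:280],None,fx=5,fy=4.6,interpolation=cv2.INTER_CUBIC)[:600,:800])
cv2.imwrite('pics/z2.png',cv2.resize(a[145:245,275:405],None,fx=6,fy=6,interpolation=cv2.INTER_CUBIC))
a=cv2.imread('pics/side0.png');cv2.imwrite('pics/z3.png',cv2.resize(a[110:225,155:295],None,fx=5.2,fy=5.2,interpolation=cv2.INTER_CUBIC))
E
```

```text
(no output)
```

View pics/z1.png

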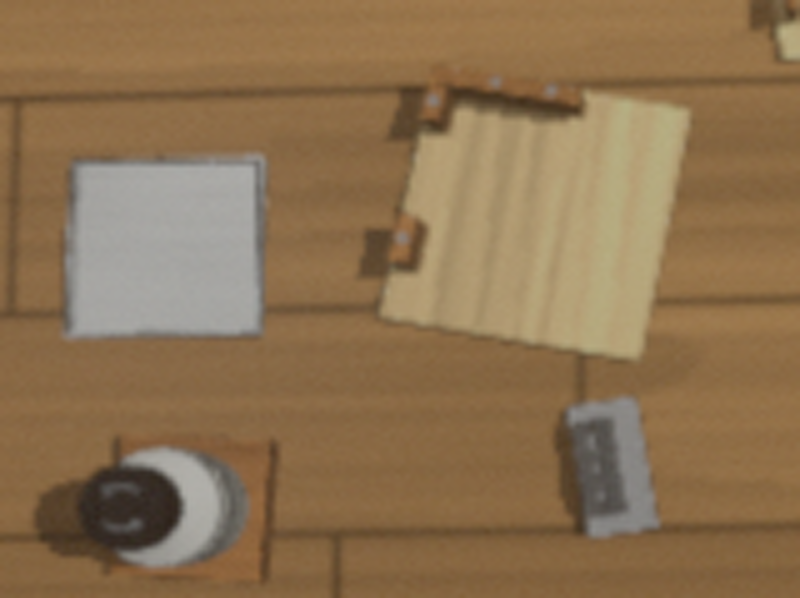

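View pics/z2.png

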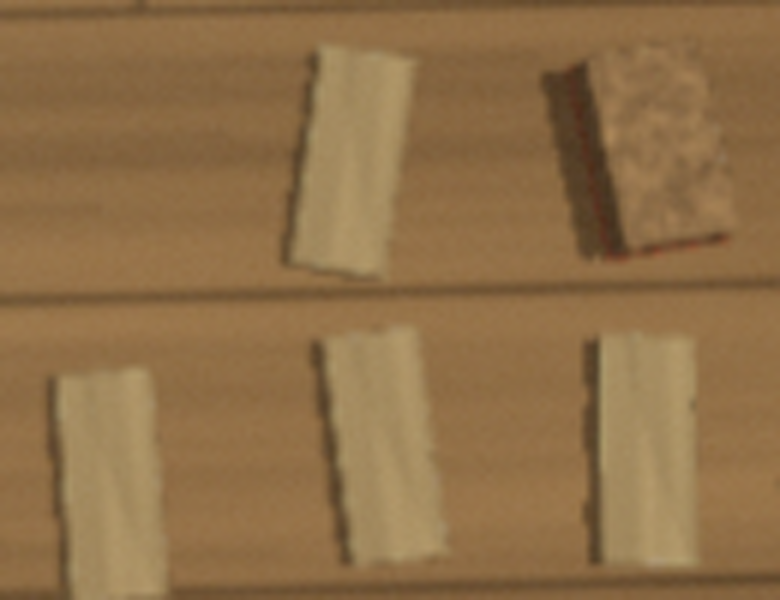

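View pics/z3.png

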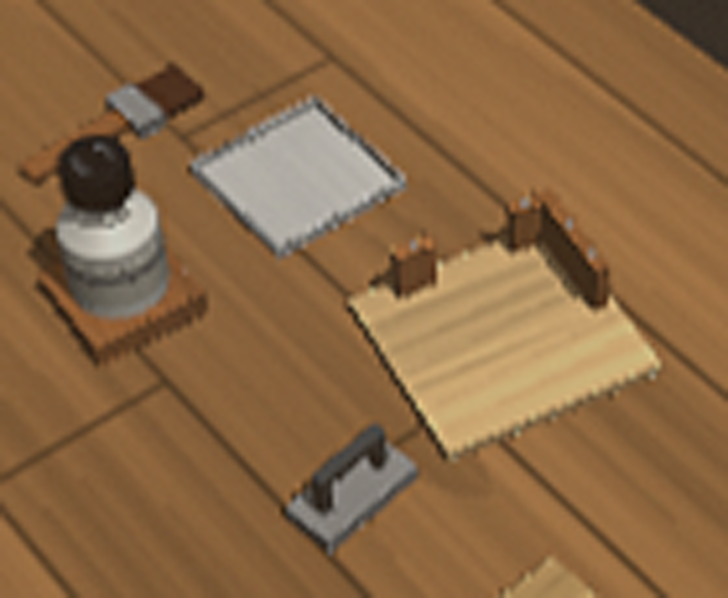

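```bash
cat > meas.py <<'E'
from h import *
def load(f): return np.load(f,allow_pickle=True).item()
def palemask(im):
    h=cv2.cvtColor(im,cv2.COLOR_BGR2HSV); return h
def rect(c,cnt,z):
    P=plane(c,cnt.reshape(-1,2).astype(float),z)[:,:2]
    (cx,cy),(w,h),a=cv2.minAreaRect((P*1000).astype(np.float32))
    if w<h: w,h,a=h,w,a+90
    a=(a+90)%180-90
    return cx,cy,w,h,a
E
python3 - <<'E'
from meas import *
for n in("top","side"):
    im=cv2.imread(f'pics/{n}0.png'); h=cv2.cvtColor(im,cv2.COLOR_BGR2HSV); L=cv2.cvtColor(im,cv2.COLOR_BGR2LAB)
    pts={'top':{'blank':(293,226),'jig':(228,180),'bench':(270,260),'tray':(153,185),'weight':(247,238),'sander':(385,170),'tin':(387,268),'fence':(203,153)},
     'side':{'blank':(285,257),'jig':(252,176),'bench':(205,230),'tray':(212,143),'weight':(230,200),'sander':(350,258)}}[n]
    for k,(u,v) in pts.items():
        print(n,k,im[v-2:v+3,u-2:u+3].reshape(-1,3).mean(0).round(),h[v-2:v+3,u-2:u+3].reshape(-1,3).mean(0).round())
E
```

```text
top blank [ 97. 141. 166.] [ 19. 106. 166.]
top jig [117. 158. 178.] [ 20.  87. 178.]
top bench [ 63. 101. 133.] [ 16. 134. 133.]
top tray [162. 165. 166.] [ 24.   6. 166.]
top weight [127. 130. 133.] [ 17.  10. 133.]
top sander [ 74. 112. 145.] [ 16. 125. 145.]
top tin [170. 173. 173.] [ 30.   5. 173.]
top fence [ 53.  80. 107.] [ 15. 129. 107.]
side blank [ 86. 135. 170.] [ 18. 126. 170.]
side jig [109. 160. 194.] [ 18. 112. 194.]
side bench [ 53.  90. 126.] [ 15. 147. 126.]
side tray [165. 173. 177.] [ 19.  17. 177.]
side weight [117. 122. 126.] [ 17.  21. 126.]
side sander [ 66. 107. 147.] [ 15. 141. 147.]
```

```bash
cat >> meas.py <<'E'
S=4
def up(im): return cv2.resize(im,None,fx=S,fy=S,interpolation=cv2.INTER_CUBIC)
def tofull(p): return (np.asarray(p,float)+0.5)/S-0.5
def pale(c,n,thr=None):
    im=up(c["frame"]).astype(int); B,G,R=im[...,0],im[...,1],im[...,2]
    thr=thr or {'top':119,'side':112}[n]
    m=((G>thr)&(R-B>35)&(R-B<105)&(R-G<48)).astype(np.uint8)
    m=cv2.morphologyEx(m,cv2.MORPH_OPEN,np.ones((7,7),np.uint8))
    cs,_=cv2.findContours(m,cv2.RETR_EXTERNAL,cv2.CHAIN_APPROX_NONE)
    return [tofull(k.reshape(-1,2)) for k in cs if cv2.contourArea(k)>150*S*S]
def blanks(c,n,z=0.01,big=False):
    out=[]
    for k in pale(c,n):
        r=rect(c,k,z)
        if big or (95<r[2]<150 and 35<r[3]<70):
            P=plane(c,k,z)[:,:2]*1000
            M=cv2.moments(P.astype(np.float32).reshape(-1,1,2))
            out.append(tuple(np.round(r,1))+(round(M['m10']/M['m00'],1),round(M['m01']/M['m00'],1)))
    return out
E
python3 - <<'E'
from meas import *
for n in("top","side"):
    c=load(f'pics/{n}0.npy')
    for z in (0.01,0.012):
        print(n,z)
        for r in blanks(c,n,z,True): print(*r)
E
```

```text
top 0.01
444.7 -126.3 122.4 51.7 2.6 444.8 -126.2
457.4 -407.3 124.7 51.7 -2.2 457.5 -407.4
462.9 -270.0 125.4 52.4 5.5 463.0 -270.1
614.3 -260.0 121.7 51.1 -9.9 614.4 -259.9
607.9 81.0 183.8 173.4 -11.2 599.5 75.8
782.0 -134.9 132.5 126.2 4.8 778.0 -139.5
top 0.012
444.6 -126.2 122.2 51.6 2.6 444.7 -126.0
457.3 -406.7 124.5 51.7 -2.2 457.4 -406.7
462.8 -269.7 125.2 52.3 5.5 462.9 -269.7
614.0 -259.6 121.5 51.0 -9.9 614.0 -259.6
607.5 80.8 183.5 173.1 -11.2 599.1 75.6
781.4 -134.7 132.3 126.0 4.8 777.3 -139.4
side 0.01
-1.8 -171.9 110.1 30.8 -85.7 -3.4 -170.7
458.1 -407.6 121.9 51.2 -2.2 458.4 -407.8
464.4 -270.1 122.3 51.6 6.3 464.5 -270.1
615.9 -259.8 121.5 52.5 -10.4 616.4 -260.0
445.9 -126.0 121.2 52.9 2.4 446.0 -126.3
783.3 -135.3 132.8 126.6 4.9 779.1 -141.5
610.0 81.8 183.0 176.6 -11.7 601.1 75.6
side 0.012
-1.8 -172.8 109.9 30.7 -85.7 -3.5 -171.6
457.2 -408.0 121.7 51.1 -2.2 457.5 -408.3
463.5 -270.8 122.1 51.5 6.3 463.6 -270.8
614.8 -260.5 121.3 52.4 -10.4 615.3 -260.8
445.1 -127.0 121.0 52.8 2.4 445.2 -127.3
781.9 -136.3 132.6 126.4 4.9 777.7 -142.4
608.9 80.4 182.6 176.3 -11.7 600.0 74.3
```

```bash
cat > m2.py <<'E'
from meas import *
def fitline(P):
    vx,vy,x0,y0=cv2.fitLine(P.astype(np.float32),cv2.DIST_HUBER,0,0.01,0.01).ravel(); return np.array([x0,y0]),np.array([vx,vy])
for n in("top","side"):
    c=load(f'pics/{n}0.npy')
    k=max(pale(c,n),key=lambda k:cv2.contourArea(k.astype(np.float32)) if 500<plane(c,k,0.012)[:,0].mean()*1000<680 else 0)
    P=plane(c,k,0.012)[:,:2]*1000
    a=np.radians(-11.4); C=np.array([608,81.])
    for it in range(3):
        ex=np.array([np.cos(a),np.sin(a)]);ey=np.array([-ex[1],ex[0]])
        x=(P-C)@ex;y=(P-C)@ey-35
        r={}
        for nm,m in {'y-':(abs(y+120)<8)&(abs(x)<75),'x-':(abs(x+90)<8)&(y<35)&(y>-105),'x+':(abs(x-90)<8)&(y<-70)&(y>-110),'y+':(abs(y-50)<6)&(x<30)&(x>-80)}.items():
            if m.sum()>10:
                p,v=fitline(np.c_[x,y][m]); ang=np.degrees(np.arctan2(v[1],v[0])); r[nm]=(p.round(1),round(ang%180,2),int(m.sum()))
        a+=np.radians((r['y-'][1]+90)%180-90)
        if 'x-' in r: C=C+ex*(r['x-'][0][0]+90)+ey*(r['y-'][0][1]+120)
    J=C+35*ey
    print(n,'yaw',np.degrees(a),'origin',J,r)
    # weight/tray: gray
    im=up(c["frame"]).astype(int); mx=im.max(2);mn=im.min(2)
    m=((mx-mn<28)&(mx>95)).astype(np.uint8)
    m=cv2.morphologyEx(m,cv2.MORPH_CLOSE,np.ones((9,9),np.uint8));m=cv2.morphologyEx(m,cv2.MORPH_OPEN,np.ones((5,5),np.uint8))
    for kk in cv2.findContours(m,0,1)[0]:
        if cv2.contourArea(kk)<150*16: continue
        kk=tofull(kk.reshape(-1,2))
        q=plane(c,kk,0.012).mean(0)
        if 0.3<q[0]<0.75 and -0.45<q[1]<0.45: print(n,'gray z16',np.round(rect(c,kk,0.016),1),'z12',np.round(rect(c,kk,0.012),1))
    # dark
    m=((mx<62)).astype(np.uint8); m=cv2.morphologyEx(m,cv2.MORPH_OPEN,np.ones((9,9),np.uint8))
    for kk in cv2.findContours(m,0,2)[0]:
        if cv2.contourArea(kk)<60*16: continue
        kf=tofull(kk.reshape(-1,2))
        q=plane(c,kf,0.14).mean(0)
        if 0.3<q[0]<0.6 and 0.1<q[1]<0.5: print(n,'dark px',kf.min(0),kf.max(0),'ell',cv2.fitEllipse(kf.astype(np.float32)),'z154',np.round(rect(c,kf,0.154),1), 'z139',q*1000)
E
python3 m2.py
```

```text
top yaw -11.349996945478491 origin [614.28013513 115.33608399] {'y-': (array([  -0., -120.], dtype=float32), np.float32(0.0), 185), 'x-': (array([-90. , -35.6], dtype=float32), np.float32(89.42), 172), 'x+': (array([ 91.3, -90. ], dtype=float32), np.float32(89.3), 48), 'y+': (array([-9.4, 49.8], dtype=float32), np.float32(179.96), 91)}
top gray z16 [ 305.3 -410.2   70.7   69.2  -32.9] z12 [ 305.  -411.4   71.    69.5  -32.9]
top gray z16 [407.9 305.2  79.8  79.   89.5] z12 [407.9 306.4  80.1  79.2  89.5]
top gray z16 [429.6  35.7  91.1  45.8   8.8] z12 [429.7  35.9  91.5  46.    8.8]
top gray z16 [588.1 320.6 129.4 126.9  89.6] z12 [588.7 321.8 129.8 127.4  89.6]
top dark px [135.625 232.125] [154.875 248.375] ell ((145.59262084960938, 240.99012756347656), (14.813575744628906, 20.6003360748291), 77.13318634033203) z154 [405.1 294.9  54.8  44.1 -72.7] z139 [407.20918501 299.56336994 140.        ]
side yaw -11.679998775867487 origin [615.82960216 113.49269642] {'y-': (array([  -0.2, -120. ], dtype=float32), np.float32(179.97), 140), 'x-': (array([-90. , -34.8], dtype=float32), np.float32(89.63), 100), 'x+': (array([ 90.1, -90.3], dtype=float32), np.float32(91.33), 28), 'y+': (array([-16.4,  51.1], dtype=float32), np.float32(0.68), 68)}
side gray z16 [ 316.7 -400.4   82.2   66.6   73.8] z12 [ 317.9 -399.4   82.5   66.9   73.8]
side gray z16 [430.2  25.8  92.1  47.8  -2.7] z12 [431.7  28.3  92.4  47.9  -2.7]
side gray z16 [424.4 330.5 127.4  79.7  70.2] z12 [426.  334.1 127.8  80.   70.2]
side gray z16 [585.6 313.3 135.2 129.9  89.6] z12 [587.7 316.8 135.7 130.4  89.6]
side dark px [166.125 136.375] [179.875 150.125] ell ((173.28135681152344, 143.85076904296875), (13.25579833984375, 14.400601387023926), 1.357078194618225) z154 [401.8 282.8  76.9  49.1  65. ] z139 [404.87997691 297.84348706 140.        ]
```

```bash
cat > m3.py <<'E'
from meas import *
def circ(c0,r,z,n=60):
    t=np.linspace(0,2*np.pi,n); return np.c_[c0[0]+r*np.cos(t),c0[1]+r*np.sin(t),np.full(n,z)]
for n in("top","side"):
    c=load(f'pics/{n}0.npy')
    im=up(c["frame"]).astype(int); mx=im.max(2)
    m=((mx<80)).astype(np.uint8); 
    # capture dark blob
    seed=(145,241) if n=='top' else (173,144)
    nl,lab=cv2.connectedComponents(cv2.morphologyEx(m,cv2.MORPH_OPEN,np.ones((13,13),np.uint8)))
    b=(lab==lab[seed[1]*S,seed[0]*S]).astype(np.uint8)
    kk=max(cv2.findContours(b,0,1)[0],key=cv2.contourArea); kf=tofull(kk.reshape(-1,2))
    print(n,'blob',kf.min(0),kf.max(0))
    P=plane(c,kf,.154)*1000;Q=plane(c,kf,.124)*1000
    o=-np.array(c['R']).T@np.array(c['t'])
    d=np.array([405,297])-o[:2]*1000; d/=np.linalg.norm(d); e=np.array([-d[1],d[0]])
    print(' far edge z154 along d -26:',(P[:,:2]@d).max()-26,' near edge z124 +26', (Q[:,:2]@d).min()+26,' lateral',((P[:,:2]@e).max()+(P[:,:2]@e).min())/2,np.ptp(P[:,:2]@e),'d',d)
    al=(P[:,:2]@d).max()-26; la=((P[:,:2]@e).max()+(P[:,:2]@e).min())/2; al2=(Q[:,:2]@d).min()+26
    print(' c far',al*d+la*e,' near',al2*d+((Q[:,:2]@e).max()+(Q[:,:2]@e).min())/2*e)
    v=up(c["frame"]).copy()
    def dr(X,col):
        cv2.polylines(v,[np.int32(np.round((proj(c,X)+.5)*S-.5))],False,col,1)
    J=np.array([615,114.4])/1000;a=np.radians(-11.5)
    Rz=np.array([[np.cos(a),-np.sin(a)],[np.sin(a),np.cos(a)]])
    def jp(L,z): return np.c_[np.array(L)/1000@Rz.T+J,np.full(len(L),z)]
    dr(jp([[-90,-120],[90,-120],[90,50],[-90,50],[-90,-120]],.012),(0,0,255))
    for yy,col in((30,(255,0,0)),):
        for x0,x1 in((70,44),(-22,-55)):
            dr(jp([[x0,yy],[x1,yy],[x1,yy+12],[x0,yy+12],[x0,yy]],.058),col)
        dr(jp([[70,-53],[82,-53],[82,42],[70,42],[70,-53]],.058),col)
    C=(.407,.297)
    for r,z in((.026,.154),(.026,.124),(.038,.09),(.038,.024)): dr(circ(C,r,z),(0,255,0))
    u0,v0=(120,130) if n=='top' else (150,105)
    w=v[v0*S:(v0+140)*S,u0*S:(u0+160)*S]
    cv2.imwrite(f'pics/ov_{n}.png',w)
E
python3 m3.py
```

```text
top blob [134.875 231.375] [155.375 248.875]
 far edge z154 along d -26: 302.06348122312215  near edge z124 +26 304.7942548882465  lateral -404.5425419509063 48.45053774566901 d [0.0071043  0.99997476]
 c far [406.6782818  299.18186785]  near [406.74563355 301.91223193]
side blob [165.875 136.375] [179.875 150.375]
 far edge z154 along d -26: 431.8443966224161  near edge z124 +26 435.03102299394396  lateral -257.679844212484 50.90387202163291 d [0.39478491 0.91877357]
 c far [407.2350809 295.0391057]  near [408.5725016  297.93278151]
```

View pics/ov_top.png

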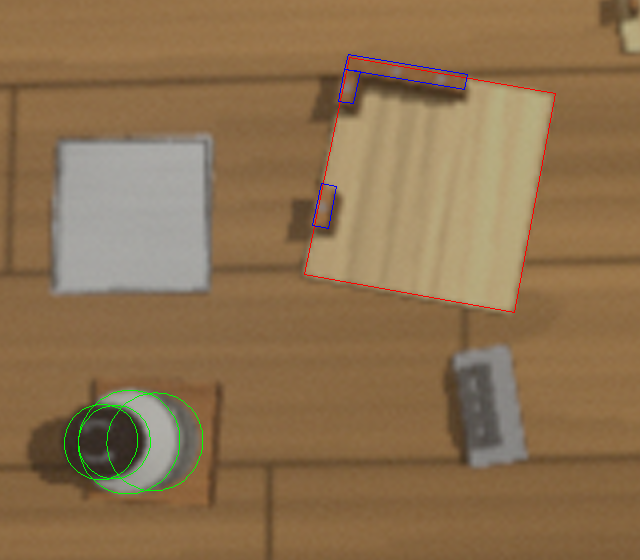

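View pics/ov_side.png

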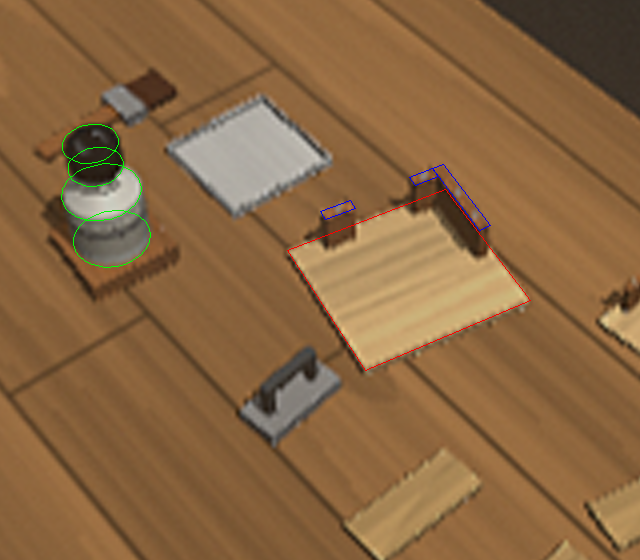

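```bash
cat > go.py <<'E'
from meas import *
from scipy.spatial.transform import Rotation as Ro
import sys
J=np.array([615.,114.4]); JY=-11.5
def pose():
    s=robot.read_state(); R=Ro.from_rotvec(s["orientation"]).as_matrix(); return s,R
def d(x,y,z,phi):
    """deltas: first turn az, then tx,ty,tz in the turned frame (mm)"""
    s,R=pose(); p=np.array(s["tool_pos"])*1000
    f=np.degrees(np.arctan2(R[1,0],R[0,0]))
    dphi=(phi-f+180)%360-180
    c,sn=np.cos(np.radians(phi)),np.sin(np.radians(phi))
    D=np.array([x,y,z])-p
    print('at',p.round(1),'phi',round(f%360,2),'tilt',np.round(R[:2,2],4),'F',np.round(s['force'],1),'op',round(float(s['opening'])*1000,1),'t',round(float(s['t']),1))
    print('az',round(-np.radians(dphi),4),'tx',round(D[0]*c+D[1]*sn,1),'ty',round(D[0]*sn-D[1]*c,1),'tz',round(-D[2],1))
def jw(x,y):
    a=np.radians(JY); return J+np.array([x*np.cos(a)-y*np.sin(a),x*np.sin(a)+y*np.cos(a)])
if __name__=='__main__':
    a=sys.argv[1:]
    if a[0]=='j': x,y=jw(float(a[1]),float(a[2])); d(x,y,float(a[3]),180+JY); print('->',x,y)
    else: d(*map(float,a))
E
python3 go.py 445.5 -126 100 182.5
```

```text
at [179.3 572.1 231.7] phi 162.59 tilt [-0.0006 -0.0015] F [0.7 0.1 0.2] op 92.9 t 0.1
az -0.3474 tx -235.5 ty -709.0 tz 131.7
```

Emit:
step_arm(
  targets=[
    {"az":-0.116,"grip":50},
    {"az":-0.116},
    {"az":-0.116},
    {"tx":-14.7,"ty":-44.3},
    {"tx":-14.7,"ty":-44.3},
    {"tx":-14.7,"ty":-44.3},
    {"tx":-14.7,"ty":-44.3},
    {"tx":-14.7,"ty":-44.3},
    {"tx":-14.7,"ty":-44.3},
    {"tx":-14.7,"ty":-44.3},
    {"tx":-14.7,"ty":-44.3},
    {"tx":-14.7,"ty":-44.3},
    {"tx":-14.7,"ty":-44.3},
    {"tx":-14.7,"ty":-44.3},
    {"tx":-14.7,"ty":-44.3},
    {"tx":-14.7,"ty":-44.3,"tz":10},
    {"tx":-14.7,"ty":-44.3,"tz":10},
    {"tx":-14.7,"ty":-44.3,"tz":20},
    {"tx":-14.7,"ty":-44.3,"tz":20},
  ],
  squeeze=20,
)

```text
schema error: expected keys tx, ty, tz, ax, ay, az, grip
```

```bash
python3 go.py 445.5 -126 16 182.5
```

```text
at [179.3 572.1 231.7] phi 162.59 tilt [-0.0006 -0.0015] F [0.7 0.1 0.2] op 92.9 t 0.1
az -0.3474 tx -235.5 ty -709.0 tz 215.7
```

Emit:
step_arm(
  targets=[
    {"tx":0,"ty":0,"tz":0,"ax":0,"ay":0,"az":-0.116,"grip":50},
    {"tx":0,"ty":0,"tz":0,"ax":0,"ay":0,"az":-0.116,"grip":50},
    {"tx":0,"ty":0,"tz":0,"ax":0,"ay":0,"az":-0.116,"grip":50},
    {"tx":-14.7,"ty":-44.3,"tz":0,"ax":0,"ay":0,"az":0,"grip":50},
    {"tx":-14.7,"ty":-44.3,"tz":0,"ax":0,"ay":0,"az":0,"grip":50},
    {"tx":-14.7,"ty":-44.3,"tz":0,"ax":0,"ay":0,"az":0,"grip":50},
    {"tx":-14.7,"ty":-44.3,"tz":0,"ax":0,"ay":0,"az":0,"grip":50},
    {"tx":-14.7,"ty":-44.3,"tz":0,"ax":0,"ay":0,"az":0,"grip":50},
    {"tx":-14.7,"ty":-44.3,"tz":0,"ax":0,"ay":0,"az":0,"grip":50},
    {"tx":-14.7,"ty":-44.3,"tz":0,"ax":0,"ay":0,"az":0,"grip":50},
    {"tx":-14.7,"ty":-44.3,"tz":0,"ax":0,"ay":0,"az":0,"grip":50},
    {"tx":-14.7,"ty":-44.3,"tz":0,"ax":0,"ay":0,"az":0,"grip":50},
    {"tx":-14.7,"ty":-44.3,"tz":0,"ax":0,"ay":0,"az":0,"grip":50},
    {"tx":-14.7,"ty":-44.3,"tz":0,"ax":0,"ay":0,"az":0,"grip":50},
    {"tx":-14.7,"ty":-44.3,"tz":0,"ax":0,"ay":0,"az":0,"grip":50},
    {"tx":-14.7,"ty":-44.3,"tz":10,"ax":0,"ay":0,"az":0,"grip":50},
    {"tx":-14.7,"ty":-44.3,"tz":10,"ax":0,"ay":0,"az":0,"grip":50},
    {"tx":-14.7,"ty":-44.3,"tz":20,"ax":0,"ay":0,"az":0,"grip":50},
    {"tx":-14.7,"ty":-44.3,"tz":20,"ax":0,"ay":0,"az":0,"grip":50},
    {"tx":0,"ty":0,"tz":20,"ax":0,"ay":0,"az":0,"grip":50},
  ],
  squeeze=20,
)

```text
t: 2.1
tool_pos: [0.4459, -0.1284, 0.1521]
orientation: [0.062, -3.141, 0.002]
force: [-0.1, 1.1, 0.1]
opening: 0.0749
```

```bash
python3 go.py 445.5 -126 16 182.5; python3 - <<'E'
from meas import *
for n in("top","side"):
    c=snap(n,f'pics/{n}1.png')
    print(*blanks(c,n),sep='\n')
c=cv2.imread('pics/side1.png');cv2.imwrite('pics/v1.png',cv2.resize(c[130:330,190:400],None,fx=2.8,fy=2.8))
E
```

```text
at [ 445.9 -128.4  152.1] phi 182.28 tilt [-0.0001 -0.0015] F [-0.1  1.1  0.1] op 74.9 t 2.1
az -0.0039 tx 0.3 ty 2.4 tz 136.1
(np.float64(614.2), np.float64(-260.1), np.float64(124.8), np.float64(53.0), np.float64(-8.9), 614.2, -260.2)
(np.float64(-156.4), np.float64(15.0), np.float64(148.4), np.float64(41.9), np.float64(-84.2), -159.3, 20.3)
(np.float64(459.7), np.float64(-408.0), np.float64(125.3), np.float64(52.5), np.float64(-1.5), 459.1, -407.7)
(np.float64(465.5), np.float64(-270.1), np.float64(125.5), np.float64(53.6), np.float64(7.4), 464.9, -270.0)
(np.float64(446.3), np.float64(-126.2), np.float64(121.5), np.float64(54.1), np.float64(1.6), 444.7, -127.0)
(np.float64(616.6), np.float64(-259.4), np.float64(122.9), np.float64(54.8), np.float64(-10.3), 617.0, -260.1)
```

View pics/v1.png

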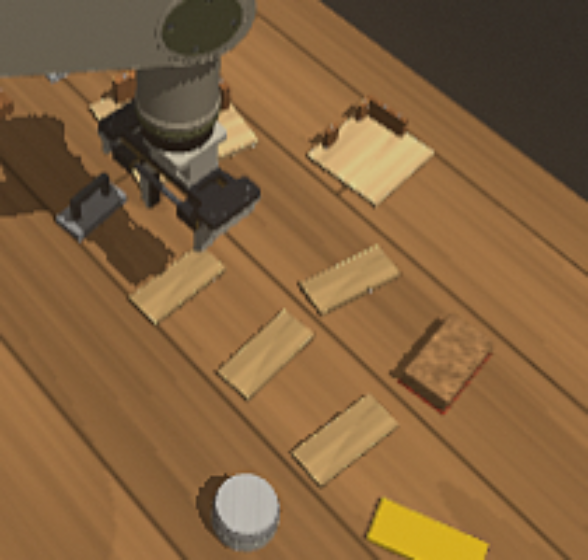

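Emit:
step_arm(
  targets=[
    {"tx":0,"ty":2.4,"tz":40,"ax":0,"ay":0,"az":0,"grip":60},
    {"tx":0,"ty":0,"tz":40,"ax":0,"ay":0,"az":0,"grip":60},
    {"tx":0,"ty":0,"tz":30,"ax":0,"ay":0,"az":0,"grip":60},
    {"tx":0,"ty":0,"tz":18,"ax":0,"ay":0,"az":0,"grip":60},
    {"tx":0,"ty":0,"tz":8,"ax":0,"ay":0,"az":0,"grip":60},
    {"tx":0,"ty":0,"tz":0,"ax":0,"ay":0,"az":0,"grip":60},
    {"tx":0,"ty":0,"tz":0,"ax":0,"ay":0,"az":0,"grip":160},
    {"tx":0,"ty":0,"tz":0,"ax":0,"ay":0,"az":0,"grip":160},
    {"tx":0,"ty":0,"tz":0,"ax":0,"ay":0,"az":0,"grip":160},
    {"tx":0,"ty":0,"tz":0,"ax":0,"ay":0,"az":0,"grip":160},
    {"tx":0,"ty":0,"tz":0,"ax":0,"ay":0,"az":0,"grip":160},
  ],
  squeeze=20,
)

```text
t: 3.3
tool_pos: [0.4462, -0.1219, 0.0185]
orientation: [-0.069, 3.139, -0.001]
force: [-0.1, 0.1, 5.3]
opening: 0.0494
```

```bash
python3 go.py j -2 -4 100
```

```text
at [ 446.2 -121.9   18.5] phi 182.53 tilt [ 0.0021 -0.0008] F [-0.1  0.1  5.3] op 49.4 t 3.3
az 0.2448 tx -116.3 ty 261.2 tz -81.5
-> 612.2426788530895 110.87903705035109
```

Emit:
step_arm(
  targets=[
    {"tx":0,"ty":0,"tz":-15,"ax":0,"ay":0,"az":0,"grip":160},
    {"tx":0,"ty":0,"tz":-30,"ax":0,"ay":0,"az":0,"grip":160},
    {"tx":0,"ty":0,"tz":-37,"ax":0,"ay":0,"az":0,"grip":160},
    {"tx":0,"ty":0,"tz":0,"ax":0,"ay":0,"az":0.122,"grip":160},
    {"tx":0,"ty":0,"tz":0,"ax":0,"ay":0,"az":0.122,"grip":160},
    {"tx":-16,"ty":37,"tz":0,"ax":0,"ay":0,"az":0,"grip":160},
    {"tx":-16,"ty":37,"tz":0,"ax":0,"ay":0,"az":0,"grip":160},
    {"tx":-16,"ty":37,"tz":0,"ax":0,"ay":0,"az":0,"grip":160},
    {"tx":-16,"ty":37,"tz":0,"ax":0,"ay":0,"az":0,"grip":160},
    {"tx":-16,"ty":37,"tz":0,"ax":0,"ay":0,"az":0,"grip":160},
    {"tx":-16,"ty":37,"tz":0,"ax":0,"ay":0,"az":0,"grip":160},
    {"tx":-16,"ty":37,"tz":0,"ax":0,"ay":0,"az":0,"grip":160},
    {"tx":0,"ty":0,"tz":0,"ax":0,"ay":0,"az":0,"grip":160},
    {"tx":0,"ty":0,"tz":0,"ax":0,"ay":0,"az":0,"grip":160},
    {"tx":0,"ty":0,"tz":0,"ax":0,"ay":0,"az":0,"grip":160},
  ],
  squeeze=20,
)

```text
t: 4.8
tool_pos: [0.6057, 0.1095, 0.099]
orientation: [-0.314, -3.125, 0.001]
force: [-0.0, -0.7, -0.4]
opening: 0.05
```

```bash
python3 go.py j -2 -4 28; python3 - <<'E'
from meas import *
for n in("top","side"):
    c=snap(n,f'pics/{n}2.png')
    print(*blanks(c,n),sep='\n')
a=cv2.imread('pics/side2.png')[110:300,180:380];b=cv2.imread('pics/top2.png')[100:290,160:360]
cv2.imwrite('pics/v2.png',cv2.resize(np.hstack([a,b]),None,fx=2,fy=2))
E
```

```text
at [605.7 109.5  99. ] phi 168.54 tilt [-0.0009 -0.0004] F [-0.  -0.7 -0.4] op 50.0 t 4.8
az 0.0007 tx -6.1 ty 2.6 tz 71.0
-> 612.2426788530895 110.87903705035109
(np.float64(614.7), np.float64(-260.2), np.float64(124.4), np.float64(53.8), np.float64(-8.6), 614.2, -260.3)
(np.float64(465.3), np.float64(-269.0), np.float64(124.7), np.float64(53.5), np.float64(6.3), 465.0, -270.0)
(np.float64(616.3), np.float64(-259.7), np.float64(122.3), np.float64(53.8), np.float64(-10.3), 616.6, -260.0)
```

View pics/v2.png

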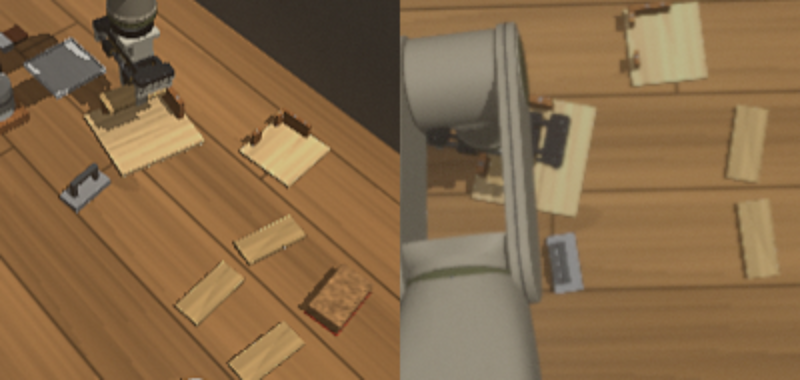

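Emit:
step_arm(
  targets=[
    {"tx":-6,"ty":2.5,"tz":20,"ax":0,"ay":0,"az":0,"grip":160},
    {"tx":0,"ty":0,"tz":25,"ax":0,"ay":0,"az":0,"grip":160},
    {"tx":0,"ty":0,"tz":15,"ax":0,"ay":0,"az":0,"grip":160},
    {"tx":0,"ty":0,"tz":6,"ax":0,"ay":0,"az":0,"grip":160},
    {"tx":0,"ty":0,"tz":0,"ax":0,"ay":0,"az":0,"grip":160},
    {"tx":0,"ty":0,"tz":0,"ax":0,"ay":0,"az":0,"grip":160},
  ],
)

```text
t: 5.5
tool_pos: [0.6133, 0.1113, 0.0343]
orientation: [0.314, 3.125, 0.0]
force: [0.1, -0.0, 0.1]
opening: 0.0495
```

```bash
python3 go.py j 10 5 30.5
```

```text
at [613.3 111.3  34.3] phi 168.53 tilt [0.0011 0.0001] F [ 0.1 -0.   0.1] op 49.5 t 5.5
az 0.0006 tx -11.1 ty 8.4 tz 3.8
-> 625.7960867182943 117.30594417893218
```

Down about 3 mm, then toward the end fence in small steps.

Emit:
step_arm(
  targets=[
    {"tx":0,"ty":0,"tz":3,"ax":0,"ay":0,"az":0,"grip":160},
    {"tx":-5,"ty":0,"tz":0,"ax":0,"ay":0,"az":0,"grip":160},
    {"tx":-3,"ty":0,"tz":0,"ax":0,"ay":0,"az":0,"grip":160},
    {"tx":0,"ty":0,"tz":0,"ax":0,"ay":0,"az":0,"grip":160},
    {"tx":0,"ty":0,"tz":0,"ax":0,"ay":0,"az":0,"grip":160},
  ],
)

```text
t: 6.0
tool_pos: [0.6211, 0.1098, 0.0306]
orientation: [0.313, 3.125, 0.0]
force: [0.3, 0.6, 0.6]
opening: 0.0495
```

Emit:
step_arm(
  targets=[
    {"tx":-1,"ty":0,"tz":0,"ax":0,"ay":0,"az":0,"grip":160},
    {"tx":-1,"ty":0,"tz":0,"ax":0,"ay":0,"az":0,"grip":160},
    {"tx":0,"ty":0,"tz":0,"ax":0,"ay":0,"az":0,"grip":160},
    {"tx":0,"ty":0,"tz":0,"ax":0,"ay":0,"az":0,"grip":160},
  ],
)

```text
t: 6.4
tool_pos: [0.6225, 0.1096, 0.0306]
orientation: [-0.313, -3.126, -0.0]
force: [-2.9, 0.9, 5.7]
opening: 0.0499
```

```bash
python3 go.py j 10 5 30.5
```

```text
at [622.5 109.6  30.6] phi 168.56 tilt [0.     0.0001] F [-2.9  0.9  5.7] op 49.9 t 6.4
az 0.001 tx -1.7 ty 8.2 tz 0.1
-> 625.7960867182943 117.30594417893218
```

Emit:
step_arm(
  targets=[
    {"tx":-1,"ty":0,"tz":-0.5,"ax":0,"ay":0,"az":0,"grip":160},
    {"tx":0,"ty":0,"tz":0,"ax":0,"ay":0,"az":0,"grip":160},
    {"tx":0,"ty":0,"tz":0,"ax":0,"ay":0,"az":0,"grip":160},
  ],
)

```text
t: 6.7
tool_pos: [0.6237, 0.1092, 0.0306]
orientation: [0.313, 3.126, -0.0]
force: [0.5, 0.6, -0.6]
opening: 0.0497
```

Emit:
step_arm(
  targets=[
    {"tx":-1,"ty":0,"tz":0,"ax":0,"ay":0,"az":0,"grip":160},
    {"tx":0,"ty":0,"tz":0,"ax":0,"ay":0,"az":0,"grip":160},
    {"tx":0,"ty":0,"tz":0,"ax":0,"ay":0,"az":0,"grip":160},
  ],
)

```text
t: 7.0
tool_pos: [0.6245, 0.109, 0.0306]
orientation: [-0.313, -3.126, 0.0]
force: [0.0, -0.7, -0.8]
opening: 0.0498
```

```bash
python3 go.py j 10 5 30.5
```

```text
at [624.5 109.   30.6] phi 168.55 tilt [-0.     -0.0001] F [ 0.  -0.7 -0.8] op 49.8 t 7.0
az 0.0009 tx 0.4 ty 8.4 tz 0.1
-> 625.7960867182943 117.30594417893218
```

Emit:
step_arm(
  targets=[
    {"tx":-1,"ty":0,"tz":0,"ax":0,"ay":0,"az":0,"grip":160},
    {"tx":-1,"ty":0,"tz":0,"ax":0,"ay":0,"az":0,"grip":160},
    {"tx":0,"ty":0,"tz":0,"ax":0,"ay":0,"az":0,"grip":160},
  ],
)

```text
t: 7.3
tool_pos: [0.6254, 0.1088, 0.0306]
orientation: [-0.313, -3.124, 0.0]
force: [-6.2, 0.9, 4.4]
opening: 0.0497
```

Emit:
step_arm(
  targets=[
    {"tx":-1,"ty":0,"tz":0,"ax":0,"ay":0,"az":0,"grip":160},
    {"tx":0,"ty":0,"tz":0,"ax":0,"ay":0,"az":0,"grip":160},
  ],
)

```text
t: 7.5
tool_pos: [0.6255, 0.1088, 0.0305]
orientation: [-0.313, -3.122, 0.0]
force: [-9.7, 1.3, 8.7]
opening: 0.0494
```

```bash
python3 go.py j 10 5 30.5
```

```text
at [625.5 108.8  30.5] phi 168.56 tilt [-0.0044  0.0003] F [-9.7  1.3  8.7] op 49.4 t 7.5
az 0.0011 tx 1.4 ty 8.4 tz 0.0
-> 625.7960867182943 117.30594417893218
```

Emit:
step_arm(
  targets=[
    {"tx":1,"ty":3,"tz":-0.3,"ax":0,"ay":0,"az":0,"grip":160},
    {"tx":0,"ty":3,"tz":0,"ax":0,"ay":0,"az":0,"grip":160},
    {"tx":0,"ty":1,"tz":0,"ax":0,"ay":0,"az":0,"grip":160},
    {"tx":0,"ty":0,"tz":0,"ax":0,"ay":0,"az":0,"grip":160},
    {"tx":0,"ty":0,"tz":0,"ax":0,"ay":0,"az":0,"grip":160},
  ],
)

```text
t: 8.0
tool_pos: [0.6266, 0.1148, 0.0306]
orientation: [-0.313, -3.123, 0.002]
force: [-5.8, -3.5, 4.1]
opening: 0.0496
```

Emit:
step_arm(
  targets=[
    {"tx":0,"ty":1,"tz":0,"ax":0,"ay":0,"az":0,"grip":160},
    {"tx":0,"ty":1,"tz":0,"ax":0,"ay":0,"az":0,"grip":160},
    {"tx":0,"ty":0,"tz":0,"ax":0,"ay":0,"az":0,"grip":160},
  ],
)

```text
t: 8.3
tool_pos: [0.627, 0.1164, 0.0306]
orientation: [-0.314, -3.123, 0.003]
force: [-7.2, -5.4, 4.9]
opening: 0.0495
```

```bash
python3 go.py j 10 5 30.5
```

```text
at [627.  116.4  30.6] phi 168.53 tilt [-0.0031 -0.0017] F [-7.2 -5.4  4.9] op 49.5 t 8.3
az 0.0006 tx 1.3 ty 0.7 tz 0.1
-> 625.7960867182943 117.30594417893218
```

Emit:
step_arm(
  targets=[
    {"tx":0.5,"ty":1,"tz":0,"ax":0,"ay":0,"az":0,"grip":160},
    {"tx":0,"ty":0.5,"tz":0,"ax":0,"ay":0,"az":0,"grip":160},
    {"tx":0,"ty":0,"tz":0,"ax":0,"ay":0,"az":0,"grip":160},
  ],
)

```text
t: 8.6
tool_pos: [0.6274, 0.1189, 0.0306]
orientation: [-0.313, -3.125, 0.001]
force: [-4.4, -3.2, 0.8]
opening: 0.0495
```

Emit:
step_arm(
  targets=[
    {"tx":0,"ty":1,"tz":0,"ax":0,"ay":0,"az":0,"grip":160},
    {"tx":0,"ty":0,"tz":0,"ax":0,"ay":0,"az":0,"grip":160},
  ],
)

```text
t: 8.8
tool_pos: [0.6275, 0.1191, 0.0306]
orientation: [-0.313, -3.124, 0.003]
force: [-5.8, -5.6, 1.8]
opening: 0.0495
```

```bash
python3 go.py j 10 5 30.5
```

```text
at [627.5 119.1  30.6] phi 168.55 tilt [-0.0018 -0.0016] F [-5.8 -5.6  1.8] op 49.5 t 8.8
az 0.0008 tx 1.3 ty -2.1 tz 0.1
-> 625.7960867182943 117.30594417893218
```

Emit:
step_arm(
  targets=[
    {"tx":0,"ty":1,"tz":0,"ax":0,"ay":0,"az":0,"grip":160},
    {"tx":0,"ty":1,"tz":0,"ax":0,"ay":0,"az":0,"grip":160},
    {"tx":0,"ty":0,"tz":0,"ax":0,"ay":0,"az":0,"grip":160},
  ],
)

```text
t: 9.1
tool_pos: [0.6275, 0.1192, 0.0306]
orientation: [-0.314, -3.123, 0.007]
force: [-8.1, -12.7, 5.5]
opening: 0.0494
```

```bash
python3 go.py j 10 5 30.5
```

```text
at [627.5 119.2  30.6] phi 168.52 tilt [-0.003  -0.0041] F [ -8.1 -12.7   5.5] op 49.4 t 9.1
az 0.0004 tx 1.3 ty -2.2 tz 0.1
-> 625.7960867182943 117.30594417893218
```

Emit:
step_arm(
  targets=[
    {"tx":0,"ty":0,"tz":0,"ax":0,"ay":0,"az":0,"grip":105},
    {"tx":0,"ty":0,"tz":0,"ax":0,"ay":0,"az":0,"grip":105},
    {"tx":0,"ty":0,"tz":0,"ax":0,"ay":0,"az":0,"grip":105},
  ],
)

```text
t: 9.4
tool_pos: [0.6281, 0.1214, 0.0306]
orientation: [-0.314, -3.125, 0.001]
force: [-4.1, -3.7, 0.7]
opening: 0.0546
```

Emit:
step_arm(
  targets=[
    {"tx":0,"ty":1,"tz":0,"ax":0,"ay":0,"az":0,"grip":105},
    {"tx":0,"ty":0.5,"tz":0,"ax":0,"ay":0,"az":0,"grip":105},
    {"tx":0,"ty":0,"tz":0,"ax":0,"ay":0,"az":0,"grip":105},
  ],
)

```text
t: 9.7
tool_pos: [0.6281, 0.1216, 0.0305]
orientation: [-0.314, -3.124, 0.005]
force: [-5.3, -9.8, 2.8]
opening: 0.0548
```

```bash
python3 go.py j 10 5 30.5
```

```text
at [628.1 121.6  30.5] phi 168.53 tilt [-0.0021 -0.0029] F [-5.3 -9.8  2.8] op 54.8 t 9.7
az 0.0006 tx 1.4 ty -4.6 tz 0.0
-> 625.7960867182943 117.30594417893218
```

Emit:
step_arm(
  targets=[
    {"tx":0.5,"ty":-3,"tz":0,"ax":0,"ay":0,"az":0,"grip":95},
    {"tx":0,"ty":-1.5,"tz":0,"ax":0,"ay":0,"az":0,"grip":90},
    {"tx":0,"ty":0,"tz":-10,"ax":0,"ay":0,"az":0,"grip":90},
    {"tx":0,"ty":0,"tz":-30,"ax":0,"ay":0,"az":0,"grip":60},
    {"tx":0,"ty":0,"tz":-40,"ax":0,"ay":0,"az":0,"grip":60},
    {"tx":0,"ty":0,"tz":0,"ax":0,"ay":0,"az":0,"grip":60},
  ],
)

```text
t: 10.3
tool_pos: [0.6323, 0.1201, 0.1195]
orientation: [0.312, 3.114, 0.004]
force: [1.0, -0.3, 0.9]
opening: 0.0708
```

```bash
python3 go.py 463.5 -270 110 186
```

```text
at [632.3 120.1 119.5] phi 168.57 tilt [0.0122 0.0016] F [ 1.  -0.3  0.9] op 70.8 t 10.3
az -0.3042 tx 208.6 ty -370.3 tz 9.5
```

Emit:
step_arm(
  targets=[
    {"tx":0,"ty":0,"tz":0,"ax":0,"ay":0,"az":-0.101,"grip":60},
    {"tx":0,"ty":0,"tz":0,"ax":0,"ay":0,"az":-0.101,"grip":60},
    {"tx":0,"ty":0,"tz":0,"ax":0,"ay":0,"az":-0.101,"grip":60},
    {"tx":20,"ty":-37,"tz":0,"ax":0,"ay":0,"az":0,"grip":60},
    {"tx":20,"ty":-37,"tz":0,"ax":0,"ay":0,"az":0,"grip":60},
    {"tx":20,"ty":-37,"tz":0,"ax":0,"ay":0,"az":0,"grip":60},
    {"tx":20,"ty":-37,"tz":0,"ax":0,"ay":0,"az":0,"grip":60},
    {"tx":20,"ty":-37,"tz":0,"ax":0,"ay":0,"az":0,"grip":60},
    {"tx":20,"ty":-37,"tz":0,"ax":0,"ay":0,"az":0,"grip":60},
    {"tx":20,"ty":-37,"tz":0,"ax":0,"ay":0,"az":0,"grip":60},
    {"tx":20,"ty":-37,"tz":0,"ax":0,"ay":0,"az":0,"grip":60},
    {"tx":20,"ty":-37,"tz":0,"ax":0,"ay":0,"az":0,"grip":60},
    {"tx":20,"ty":-37,"tz":0,"ax":0,"ay":0,"az":0,"grip":60},
    {"tx":0,"ty":0,"tz":0,"ax":0,"ay":0,"az":0,"grip":60},
    {"tx":0,"ty":0,"tz":0,"ax":0,"ay":0,"az":0,"grip":60},
    {"tx":0,"ty":0,"tz":0,"ax":0,"ay":0,"az":0,"grip":60},
  ],
)

```text
t: 11.9
tool_pos: [0.4673, -0.2687, 0.1113]
orientation: [-0.163, 3.137, 0.0]
force: [0.3, 0.7, 0.4]
opening: 0.071
```

```bash
python3 go.py 463.5 -270 16 186; cat > look.py <<'E'
from meas import *
import sys
k=sys.argv[1]
for n in("top","side"):
    c=snap(n,f'pics/{n}_{k}.png')
    for r in blanks(c,n): 
        if r[0]>300: print(n,*r)
a=cv2.imread(f'pics/side_{k}.png')[110:235,190:310];b=cv2.imread(f'pics/top_{k}.png')[130:255,175:295]
cv2.imwrite(f'pics/w_{k}.png',cv2.resize(np.hstack([a,b]),None,fx=3.3,fy=3.3,interpolation=cv2.INTER_CUBIC))
E
python3 look.py 3
```

```text
at [ 467.3 -268.7  111.3] phi 185.94 tilt [0.0007 0.0002] F [0.3 0.7 0.4] op 71.0 t 11.9
az -0.001 tx 3.9 ty -0.9 tz 95.3
top 614.2 -262.2 126.2 59.0 -7.8 613.9 -260.5
side 460.3 -408.0 125.7 52.9 -1.1 459.5 -407.7
side 462.3 -270.7 118.9 51.6 6.0 456.7 -274.2
side 540.7 29.1 105.0 44.6 -49.0 542.3 32.9
side 641.7 324.4 127.6 52.2 52.7 642.8 324.2
```

View pics/w_3.png

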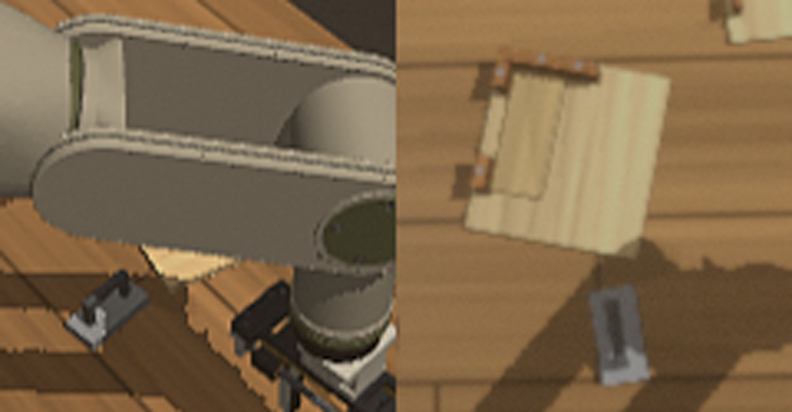

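Emit:
step_arm(
  targets=[
    {"tx":3.8,"ty":-1,"tz":40,"ax":0,"ay":0,"az":0,"grip":60},
    {"tx":0,"ty":0,"tz":30,"ax":0,"ay":0,"az":0,"grip":60},
    {"tx":0,"ty":0,"tz":14,"ax":0,"ay":0,"az":0,"grip":60},
    {"tx":0,"ty":0,"tz":6,"ax":0,"ay":0,"az":0,"grip":60},
    {"tx":0,"ty":0,"tz":0,"ax":0,"ay":0,"az":0,"grip":60},
    {"tx":0,"ty":0,"tz":0,"ax":0,"ay":0,"az":0,"grip":60},
  ],
)

```text
t: 12.6
tool_pos: [0.4642, -0.2713, 0.0226]
orientation: [-0.163, 3.136, -0.002]
force: [0.1, -0.1, 0.3]
opening: 0.0715
```

```bash
sed -i 's/^J=.*/J=np.array([616.7,116.3]); JY=-11.5/' go.py; python3 go.py 463.7 -270.2 19 185.9
```

```text
at [ 464.2 -271.3   22.6] phi 185.94 tilt [ 0.0018 -0.0012] F [ 0.1 -0.1  0.3] op 71.5 t 12.6
az 0.0007 tx 0.4 ty 1.2 tz 3.6
```

Emit:
step_arm(
  targets=[
    {"tx":0.4,"ty":1.2,"tz":3,"ax":0,"ay":0,"az":0,"grip":60},
    {"tx":0,"ty":0,"tz":0,"ax":0,"ay":0,"az":0,"grip":160},
    {"tx":0,"ty":0,"tz":0,"ax":0,"ay":0,"az":0,"grip":160},
    {"tx":0,"ty":0,"tz":0,"ax":0,"ay":0,"az":0,"grip":160},
    {"tx":0,"ty":0,"tz":0,"ax":0,"ay":0,"az":0,"grip":160},
    {"tx":0,"ty":0,"tz":0,"ax":0,"ay":0,"az":0,"grip":160},
  ],
)

```text
t: 13.2
tool_pos: [0.4627, -0.2699, 0.0184]
orientation: [-0.162, 3.137, -0.0]
force: [-0.9, 0.8, 2.7]
opening: 0.0496
```

```bash
python3 go.py j 0 -5 110
```

```text
at [ 462.7 -269.9   18.4] phi 185.91 tilt [ 0.0004 -0.0002] F [-0.9  0.8  2.7] op 49.6 t 13.2
az 0.3039 tx -73.9 ty 404.1 tz -91.6
-> 615.703160327914 111.40037647689584
```

Emit:
step_arm(
  targets=[
    {"tx":0,"ty":0,"tz":-15,"ax":0,"ay":0,"az":0,"grip":160},
    {"tx":0,"ty":0,"tz":-35,"ax":0,"ay":0,"az":0,"grip":160},
    {"tx":0,"ty":0,"tz":-42,"ax":0,"ay":0,"az":0.101,"grip":160},
    {"tx":0,"ty":0,"tz":0,"ax":0,"ay":0,"az":0.101,"grip":160},
    {"tx":0,"ty":0,"tz":0,"ax":0,"ay":0,"az":0.102,"grip":160},
    {"tx":-7.4,"ty":40.4,"tz":0,"ax":0,"ay":0,"az":0,"grip":160},
    {"tx":-7.4,"ty":40.4,"tz":0,"ax":0,"ay":0,"az":0,"grip":160},
    {"tx":-7.4,"ty":40.4,"tz":0,"ax":0,"ay":0,"az":0,"grip":160},
    {"tx":-7.4,"ty":40.4,"tz":0,"ax":0,"ay":0,"az":0,"grip":160},
    {"tx":-7.4,"ty":40.4,"tz":0,"ax":0,"ay":0,"az":0,"grip":160},
    {"tx":-7.4,"ty":40.4,"tz":0,"ax":0,"ay":0,"az":0,"grip":160},
    {"tx":-7.4,"ty":40.4,"tz":0,"ax":0,"ay":0,"az":0,"grip":160},
    {"tx":-7.4,"ty":40.4,"tz":0,"ax":0,"ay":0,"az":0,"grip":160},
    {"tx":-7.4,"ty":40.4,"tz":0,"ax":0,"ay":0,"az":0,"grip":160},
    {"tx":-7.4,"ty":40.4,"tz":0,"ax":0,"ay":0,"az":0,"grip":160},
    {"tx":0,"ty":0,"tz":0,"ax":0,"ay":0,"az":0,"grip":160},
    {"tx":0,"ty":0,"tz":0,"ax":0,"ay":0,"az":0,"grip":160},
  ],
)

```text
t: 14.9
tool_pos: [0.6157, 0.1123, 0.1107]
orientation: [0.312, 3.126, -0.0]
force: [-0.4, 0.4, -0.2]
opening: 0.0495
```

```bash
python3 go.py j 0 -5 40.5
```

```text
at [615.7 112.3 110.7] phi 168.62 tilt [ 0.0001 -0.0003] F [-0.4  0.4 -0.2] op 49.5 t 14.9
az 0.0021 tx -0.2 ty -0.9 tz 70.2
-> 615.703160327914 111.40037647689584
```

Emit:
step_arm(
  targets=[
    {"tx":0,"ty":-1,"tz":20,"ax":0,"ay":0,"az":0,"grip":160},
    {"tx":0,"ty":0,"tz":25,"ax":0,"ay":0,"az":0,"grip":160},
    {"tx":0,"ty":0,"tz":15,"ax":0,"ay":0,"az":0,"grip":160},
    {"tx":0,"ty":0,"tz":7,"ax":0,"ay":0,"az":0,"grip":160},
    {"tx":-3,"ty":0,"tz":0,"ax":0,"ay":0,"az":0,"grip":160},
    {"tx":-3,"ty":0,"tz":0,"ax":0,"ay":0,"az":0,"grip":160},
    {"tx":0,"ty":0,"tz":0,"ax":0,"ay":0,"az":0,"grip":160},
    {"tx":0,"ty":0,"tz":0,"ax":0,"ay":0,"az":0,"grip":160},
  ],
)

```text
t: 15.7
tool_pos: [0.6222, 0.1093, 0.0443]
orientation: [0.315, 3.124, 0.001]
force: [-0.0, 1.3, -0.8]
opening: 0.0495
```

```bash
python3 go.py j 10 5 40.5
```

```text
at [622.2 109.3  44.3] phi 168.49 tilt [0.0019 0.0002] F [-0.   1.3 -0.8] op 49.5 t 15.7
az -0.0001 tx -3.2 ty 10.8 tz 3.8
-> 627.4960867182944 119.20594417893217
```

Emit:
step_arm(
  targets=[
    {"tx":-1,"ty":2,"tz":3,"ax":0,"ay":0,"az":0,"grip":160},
    {"tx":-1,"ty":2,"tz":0,"ax":0,"ay":0,"az":0,"grip":160},
    {"tx":0,"ty":0,"tz":0,"ax":0,"ay":0,"az":0,"grip":160},
    {"tx":0,"ty":0,"tz":0,"ax":0,"ay":0,"az":0,"grip":160},
  ],
)

```text
t: 16.1
tool_pos: [0.6241, 0.1125, 0.0404]
orientation: [0.315, 3.126, -0.001]
force: [-3.6, -4.5, 5.0]
opening: 0.0497
```

Emit:
step_arm(
  targets=[
    {"tx":-1,"ty":0,"tz":0,"ax":0,"ay":0,"az":0,"grip":160},
    {"tx":-1,"ty":0,"tz":0,"ax":0,"ay":0,"az":0,"grip":160},
    {"tx":0,"ty":0,"tz":0,"ax":0,"ay":0,"az":0,"grip":160},
  ],
)

```text
t: 16.4
tool_pos: [0.6242, 0.1125, 0.0403]
orientation: [-0.314, -3.122, 0.001]
force: [-12.6, -2.3, 13.2]
opening: 0.0497
```

```bash
python3 go.py j 10 5 40.5
```

```text
at [624.2 112.5  40.3] phi 168.5 tilt [-0.004 -0.   ] F [-12.6  -2.3  13.2] op 49.7 t 16.4
az 0.0 tx -1.9 ty 7.2 tz -0.2
-> 627.4960867182944 119.20594417893217
```

Emit:
step_arm(
  targets=[
    {"tx":1.2,"ty":3,"tz":-0.7,"ax":0,"ay":0,"az":0,"grip":160},
    {"tx":0,"ty":3,"tz":0,"ax":0,"ay":0,"az":0,"grip":160},
    {"tx":0,"ty":2,"tz":0,"ax":0,"ay":0,"az":0,"grip":160},
    {"tx":0,"ty":0,"tz":0,"ax":0,"ay":0,"az":0,"grip":160},
    {"tx":0,"ty":0,"tz":0,"ax":0,"ay":0,"az":0,"grip":160},
  ],
)

```text
t: 16.9
tool_pos: [0.6256, 0.1193, 0.0404]
orientation: [-0.314, -3.124, 0.003]
force: [-5.4, -7.4, 5.1]
opening: 0.0496
```

Emit:
step_arm(
  targets=[
    {"tx":0,"ty":1,"tz":0,"ax":0,"ay":0,"az":0,"grip":160},
    {"tx":0,"ty":1,"tz":0,"ax":0,"ay":0,"az":0,"grip":160},
    {"tx":0,"ty":0,"tz":0,"ax":0,"ay":0,"az":0,"grip":160},
  ],
)

```text
t: 17.2
tool_pos: [0.6257, 0.1195, 0.0403]
orientation: [-0.315, -3.123, 0.008]
force: [-7.4, -14.4, 6.6]
opening: 0.0495
```

```bash
python3 go.py j 10 5 40.5
```

```text
at [625.7 119.5  40.3] phi 168.48 tilt [-0.003  -0.0045] F [ -7.4 -14.4   6.6] op 49.5 t 17.2
az -0.0004 tx -1.8 ty 0.1 tz -0.2
-> 627.4960867182944 119.20594417893217
```

Emit:
step_arm(
  targets=[
    {"tx":0,"ty":0,"tz":-0.4,"ax":0,"ay":0,"az":0,"grip":105},
    {"tx":0,"ty":0,"tz":0,"ax":0,"ay":0,"az":0,"grip":105},
    {"tx":0,"ty":0,"tz":0,"ax":0,"ay":0,"az":0,"grip":105},
    {"tx":0,"ty":1,"tz":0,"ax":0,"ay":0,"az":0,"grip":105},
    {"tx":0,"ty":0,"tz":0,"ax":0,"ay":0,"az":0,"grip":105},
    {"tx":0,"ty":0,"tz":0,"ax":0,"ay":0,"az":0,"grip":105},
  ],
)

```text
t: 17.8
tool_pos: [0.6263, 0.1219, 0.0403]
orientation: [-0.315, -3.124, 0.004]
force: [-3.1, -7.7, 0.3]
opening: 0.0552
```

Emit:
step_arm(
  targets=[
    {"tx":0.5,"ty":-3,"tz":0,"ax":0,"ay":0,"az":0,"grip":95},
    {"tx":0,"ty":-2,"tz":0,"ax":0,"ay":0,"az":0,"grip":90},
    {"tx":0,"ty":0,"tz":0,"ax":0,"ay":0,"az":0,"grip":90},
    {"tx":0,"ty":0,"tz":-10,"ax":0,"ay":0,"az":0,"grip":90},
    {"tx":0,"ty":0,"tz":-30,"ax":0,"ay":0,"az":0,"grip":60},
    {"tx":0,"ty":0,"tz":-40,"ax":0,"ay":0,"az":0,"grip":60},
    {"tx":0,"ty":0,"tz":0,"ax":0,"ay":0,"az":0,"grip":60},
    {"tx":0,"ty":0,"tz":0,"ax":0,"ay":0,"az":0,"grip":60},
  ],
)

```text
t: 18.6
tool_pos: [0.627, 0.119, 0.1237]
orientation: [0.314, 3.122, 0.002]
force: [0.1, 0.4, -1.1]
opening: 0.0714
```

```bash
python3 go.py 615.5 -260 120 169.8
```

```text
at [627.  119.  123.7] phi 168.51 tilt [0.0044 0.0006] F [ 0.1  0.4 -1.1] op 71.4 t 18.6
az -0.0225 tx -55.8 ty -375.1 tz 3.7
```

Emit:
step_arm(
  targets=[
    {"tx":0,"ty":0,"tz":0,"ax":0,"ay":0,"az":-0.022,"grip":60},
    {"tx":-5.5,"ty":-37.5,"tz":0,"ax":0,"ay":0,"az":0,"grip":60},
    {"tx":-5.5,"ty":-37.5,"tz":0,"ax":0,"ay":0,"az":0,"grip":60},
    {"tx":-5.5,"ty":-37.5,"tz":0,"ax":0,"ay":0,"az":0,"grip":60},
    {"tx":-5.5,"ty":-37.5,"tz":0,"ax":0,"ay":0,"az":0,"grip":60},
    {"tx":-5.5,"ty":-37.5,"tz":0,"ax":0,"ay":0,"az":0,"grip":60},
    {"tx":-5.5,"ty":-37.5,"tz":0,"ax":0,"ay":0,"az":0,"grip":60},
    {"tx":-5.5,"ty":-37.5,"tz":0,"ax":0,"ay":0,"az":0,"grip":60},
    {"tx":-5.5,"ty":-37.5,"tz":0,"ax":0,"ay":0,"az":0,"grip":60},
    {"tx":-5.5,"ty":-37.5,"tz":0,"ax":0,"ay":0,"az":0,"grip":60},
    {"tx":-5.5,"ty":-37.5,"tz":0,"ax":0,"ay":0,"az":0,"grip":60},
    {"tx":0,"ty":0,"tz":0,"ax":0,"ay":0,"az":0,"grip":60},
    {"tx":0,"ty":0,"tz":0,"ax":0,"ay":0,"az":0,"grip":60},
    {"tx":0,"ty":0,"tz":0,"ax":0,"ay":0,"az":0,"grip":60},
  ],
)

```text
t: 20.0
tool_pos: [0.6124, -0.259, 0.1198]
orientation: [-0.279, -3.127, -0.002]
force: [-0.2, -0.2, 0.2]
opening: 0.0715
```

```bash
python3 go.py 615.5 -260 19 169.8;python3 look.py 4; python3 - <<'E'
import cv2
cv2.imwrite('pics/f4.png',cv2.imread('pics/side_4.png'))
E
```

```text
at [ 612.4 -259.   119.8] phi 169.81 tilt [-0.0019  0.0015] F [-0.2 -0.2  0.2] op 71.5 t 20.0
az 0.0001 tx -3.2 ty -0.5 tz 100.8
side 616.5 -260.2 122.9 53.0 -10.2 616.0 -265.0
side 661.2 44.7 135.7 66.6 -71.9 662.8 40.1
side 637.7 136.2 119.7 59.3 -13.3 636.0 134.7
```

View pics/w_4.png

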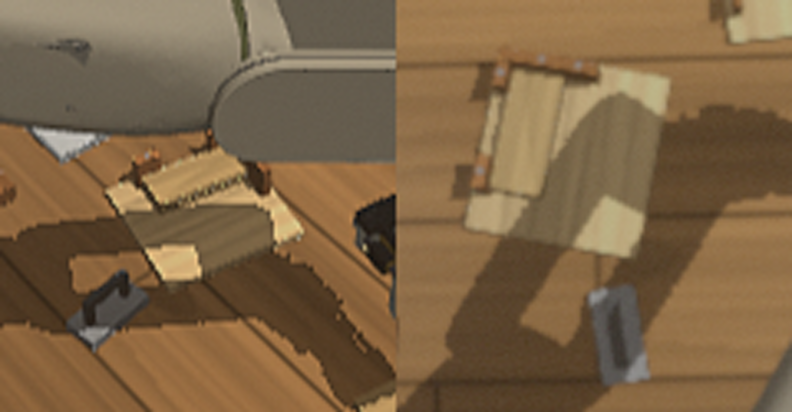

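View pics/f4.png

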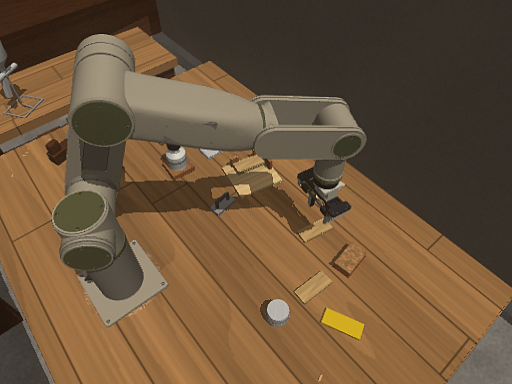

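Emit:
step_arm(
  targets=[
    {"tx":-3.2,"ty":-0.5,"tz":40,"ax":0,"ay":0,"az":0,"grip":60},
    {"tx":0,"ty":0,"tz":35,"ax":0,"ay":0,"az":0,"grip":60},
    {"tx":0,"ty":0,"tz":14,"ax":0,"ay":0,"az":0,"grip":60},
    {"tx":0,"ty":0,"tz":8,"ax":0,"ay":0,"az":0,"grip":60},
    {"tx":0,"ty":0,"tz":0,"ax":0,"ay":0,"az":0,"grip":60},
    {"tx":0,"ty":0,"tz":0,"ax":0,"ay":0,"az":0,"grip":60},
  ],
)

```text
t: 20.7
tool_pos: [0.6172, -0.2617, 0.0261]
orientation: [0.28, 3.127, -0.002]
force: [-0.6, -0.1, 0.0]
opening: 0.0711
```

```bash
python3 go.py 615.7 -260 19 169.8
```

```text
at [ 617.2 -261.7   26.1] phi 169.77 tilt [ 0.0023 -0.0012] F [-0.6 -0.1  0. ] op 71.1 t 20.7
az -0.0004 tx 1.8 ty 1.4 tz 7.1
```

Emit:
step_arm(
  targets=[
    {"tx":1.2,"ty":1.4,"tz":6,"ax":0,"ay":0,"az":0,"grip":60},
    {"tx":0,"ty":0,"tz":0,"ax":0,"ay":0,"az":0,"grip":60},
    {"tx":0,"ty":0,"tz":0,"ax":0,"ay":0,"az":0,"grip":160},
    {"tx":0,"ty":0,"tz":0,"ax":0,"ay":0,"az":0,"grip":160},
    {"tx":0,"ty":0,"tz":0,"ax":0,"ay":0,"az":0,"grip":160},
    {"tx":0,"ty":0,"tz":0,"ax":0,"ay":0,"az":0,"grip":160},
    {"tx":0,"ty":0,"tz":0,"ax":0,"ay":0,"az":0,"grip":160},
  ],
)

```text
t: 21.4
tool_pos: [0.6152, -0.2598, 0.0184]
orientation: [0.281, 3.129, -0.0]
force: [0.1, 0.3, 1.5]
opening: 0.0495
```

```bash
python3 go.py j 0 -4 110
```

```text
at [ 615.2 -259.8   18.4] phi 169.75 tilt [ 0.0003 -0.0002] F [0.1 0.3 1.5] op 49.5 t 21.4
az 0.0219 tx 73.6 ty 364.9 tz -91.6
-> 615.9025282623312 112.38030118151669
```

Emit:
step_arm(
  targets=[
    {"tx":0,"ty":0,"tz":-15,"ax":0,"ay":0,"az":0,"grip":160},
    {"tx":0,"ty":0,"tz":-35,"ax":0,"ay":0,"az":0,"grip":160},
    {"tx":0,"ty":0,"tz":-42,"ax":0,"ay":0,"az":0.022,"grip":160},
    {"tx":7.4,"ty":36.5,"tz":0,"ax":0,"ay":0,"az":0,"grip":160},
    {"tx":7.4,"ty":36.5,"tz":0,"ax":0,"ay":0,"az":0,"grip":160},
    {"tx":7.4,"ty":36.5,"tz":0,"ax":0,"ay":0,"az":0,"grip":160},
    {"tx":7.4,"ty":36.5,"tz":0,"ax":0,"ay":0,"az":0,"grip":160},
    {"tx":7.4,"ty":36.5,"tz":0,"ax":0,"ay":0,"az":0,"grip":160},
    {"tx":7.4,"ty":36.5,"tz":0,"ax":0,"ay":0,"az":0,"grip":160},
    {"tx":7.4,"ty":36.5,"tz":0,"ax":0,"ay":0,"az":0,"grip":160},
    {"tx":7.4,"ty":36.5,"tz":0,"ax":0,"ay":0,"az":0,"grip":160},
    {"tx":7.4,"ty":36.5,"tz":0,"ax":0,"ay":0,"az":0,"grip":160},
    {"tx":7.4,"ty":36.5,"tz":0,"ax":0,"ay":0,"az":0,"grip":160},
    {"tx":0,"ty":0,"tz":0,"ax":0,"ay":0,"az":0,"grip":160},
    {"tx":0,"ty":0,"tz":0,"ax":0,"ay":0,"az":0,"grip":160},
    {"tx":0,"ty":0,"tz":0,"ax":0,"ay":0,"az":0,"grip":160},
  ],
)

```text
t: 23.0
tool_pos: [0.6156, 0.1119, 0.1107]
orientation: [0.315, 3.125, -0.001]
force: [0.9, -0.6, -0.6]
opening: 0.0495
```

```bash
python3 go.py j 0 -4 52
```

```text
at [615.6 111.9 110.7] phi 168.47 tilt [ 0.0005 -0.0004] F [ 0.9 -0.6 -0.6] op 49.5 t 23.0
az -0.0004 tx -0.3 ty 0.5 tz 58.7
-> 615.9025282623312 112.38030118151669
```

Emit:
step_arm(
  targets=[
    {"tx":0,"ty":0,"tz":20,"ax":0,"ay":0,"az":0,"grip":160},
    {"tx":0,"ty":0,"tz":20,"ax":0,"ay":0,"az":0,"grip":160},
    {"tx":-3,"ty":1,"tz":12,"ax":0,"ay":0,"az":0,"grip":160},
    {"tx":-3,"ty":1,"tz":5,"ax":0,"ay":0,"az":0,"grip":160},
    {"tx":0,"ty":0,"tz":0,"ax":0,"ay":0,"az":0,"grip":160},
    {"tx":0,"ty":0,"tz":0,"ax":0,"ay":0,"az":0,"grip":160},
    {"tx":0,"ty":0,"tz":0,"ax":0,"ay":0,"az":0,"grip":160},
  ],
)

```text
t: 23.7
tool_pos: [0.6225, 0.1135, 0.0543]
orientation: [0.315, 3.124, 0.001]
force: [-0.1, -0.1, -0.4]
opening: 0.0496
```

```bash
python3 go.py j 10 5 50.5
```

```text
at [622.5 113.5  54.3] phi 168.49 tilt [0.0017 0.0002] F [-0.1 -0.1 -0.4] op 49.6 t 23.7
az -0.0002 tx -3.8 ty 6.6 tz 3.8
-> 627.4960867182944 119.20594417893217
```

Emit:
step_arm(
  targets=[
    {"tx":-1,"ty":0,"tz":3.3,"ax":0,"ay":0,"az":0,"grip":160},
    {"tx":-1,"ty":0,"tz":0,"ax":0,"ay":0,"az":0,"grip":160},
    {"tx":-1,"ty":0,"tz":0,"ax":0,"ay":0,"az":0,"grip":160},
    {"tx":0,"ty":0,"tz":0,"ax":0,"ay":0,"az":0,"grip":160},
    {"tx":0,"ty":0,"tz":0,"ax":0,"ay":0,"az":0,"grip":160},
  ],
)

```text
t: 24.2
tool_pos: [0.6247, 0.1131, 0.0504]
orientation: [0.315, 3.126, 0.0]
force: [-2.7, 1.4, 4.5]
opening: 0.0494
```

Emit:
step_arm(
  targets=[
    {"tx":-1,"ty":0,"tz":0,"ax":0,"ay":0,"az":0,"grip":160},
    {"tx":-0.5,"ty":0,"tz":0,"ax":0,"ay":0,"az":0,"grip":160},
    {"tx":0,"ty":0,"tz":0,"ax":0,"ay":0,"az":0,"grip":160},
  ],
)

```text
t: 24.5
tool_pos: [0.6249, 0.113, 0.0503]
orientation: [-0.314, -3.123, -0.0]
force: [-9.6, 1.1, 10.3]
opening: 0.05
```

```bash
python3 go.py j 10 5 50.5
```

```text
at [624.9 113.   50.3] phi 168.51 tilt [-0.0025  0.0004] F [-9.6  1.1 10.3] op 50.0 t 24.5
az 0.0002 tx -1.3 ty 6.5 tz -0.2
-> 627.4960867182944 119.20594417893217
```

Contact on the end fence; now to the long fence, and release as before.

Emit:
step_arm(
  targets=[
    {"tx":0.8,"ty":3,"tz":-0.6,"ax":0,"ay":0,"az":0,"grip":160},
    {"tx":0,"ty":3,"tz":0,"ax":0,"ay":0,"az":0,"grip":160},
    {"tx":0,"ty":1.5,"tz":0,"ax":0,"ay":0,"az":0,"grip":160},
    {"tx":0,"ty":1,"tz":0,"ax":0,"ay":0,"az":0,"grip":160},
    {"tx":0,"ty":0,"tz":0,"ax":0,"ay":0,"az":0,"grip":160},
    {"tx":0,"ty":0,"tz":0,"ax":0,"ay":0,"az":0,"grip":160},
  ],
)

```text
t: 25.1
tool_pos: [0.6261, 0.1192, 0.0504]
orientation: [-0.315, -3.124, 0.005]
force: [-7.3, -9.3, 7.2]
opening: 0.05
```

```bash
python3 go.py j 10 5 50.5
```

```text
at [626.1 119.2  50.4] phi 168.47 tilt [-0.0022 -0.0028] F [-7.3 -9.3  7.2] op 50.0 t 25.1
az -0.0004 tx -1.3 ty 0.3 tz -0.1
-> 627.4960867182944 119.20594417893217
```

Emit:
step_arm(
  targets=[
    {"tx":0,"ty":1,"tz":0,"ax":0,"ay":0,"az":0,"grip":160},
    {"tx":0,"ty":0,"tz":-0.5,"ax":0,"ay":0,"az":0,"grip":105},
    {"tx":0,"ty":0,"tz":0,"ax":0,"ay":0,"az":0,"grip":105},
    {"tx":0,"ty":0,"tz":0,"ax":0,"ay":0,"az":0,"grip":105},
    {"tx":0,"ty":1,"tz":0,"ax":0,"ay":0,"az":0,"grip":105},
    {"tx":0,"ty":0,"tz":0,"ax":0,"ay":0,"az":0,"grip":105},
    {"tx":0,"ty":0,"tz":0,"ax":0,"ay":0,"az":0,"grip":105},
  ],
)

```text
t: 25.8
tool_pos: [0.6269, 0.1218, 0.0504]
orientation: [-0.315, -3.125, 0.003]
force: [-2.8, -8.6, -0.7]
opening: 0.0549
```

Emit:
step_arm(
  targets=[
    {"tx":0.5,"ty":-3,"tz":0,"ax":0,"ay":0,"az":0,"grip":95},
    {"tx":0,"ty":-2,"tz":0,"ax":0,"ay":0,"az":0,"grip":90},
    {"tx":0,"ty":0,"tz":0,"ax":0,"ay":0,"az":0,"grip":90},
    {"tx":0,"ty":0,"tz":-10,"ax":0,"ay":0,"az":0,"grip":90},
    {"tx":0,"ty":0,"tz":-30,"ax":0,"ay":0,"az":0,"grip":60},
    {"tx":0,"ty":0,"tz":-35,"ax":0,"ay":0,"az":0,"grip":60},
    {"tx":0,"ty":0,"tz":0,"ax":0,"ay":0,"az":0,"grip":60},
    {"tx":0,"ty":0,"tz":0,"ax":0,"ay":0,"az":0,"grip":60},
  ],
)

```text
t: 26.6
tool_pos: [0.6272, 0.1187, 0.1284]
orientation: [0.314, 3.122, 0.002]
force: [0.1, -0.6, -0.5]
opening: 0.071
```

```bash
python3 go.py 458 -407.6 120 178.2
```

```text
at [627.2 118.7 128.4] phi 168.51 tilt [0.004  0.0006] F [ 0.1 -0.6 -0.5] op 71.0 t 26.6
az -0.1691 tx 152.6 ty -531.3 tz 8.4
```

Emit:
step_arm(
  targets=[
    {"tx":0,"ty":0,"tz":0,"ax":0,"ay":0,"az":-0.085,"grip":60},
    {"tx":0,"ty":0,"tz":0,"ax":0,"ay":0,"az":-0.084,"grip":60},
    {"tx":10.9,"ty":-38,"tz":0,"ax":0,"ay":0,"az":0,"grip":60},
    {"tx":10.9,"ty":-38,"tz":0,"ax":0,"ay":0,"az":0,"grip":60},
    {"tx":10.9,"ty":-38,"tz":0,"ax":0,"ay":0,"az":0,"grip":60},
    {"tx":10.9,"ty":-38,"tz":0,"ax":0,"ay":0,"az":0,"grip":60},
    {"tx":10.9,"ty":-38,"tz":0,"ax":0,"ay":0,"az":0,"grip":60},
    {"tx":10.9,"ty":-38,"tz":0,"ax":0,"ay":0,"az":0,"grip":60},
    {"tx":10.9,"ty":-38,"tz":0,"ax":0,"ay":0,"az":0,"grip":60},
    {"tx":10.9,"ty":-38,"tz":0,"ax":0,"ay":0,"az":0,"grip":60},
    {"tx":10.9,"ty":-38,"tz":0,"ax":0,"ay":0,"az":0,"grip":60},
    {"tx":10.9,"ty":-38,"tz":0,"ax":0,"ay":0,"az":0,"grip":60},
    {"tx":10.9,"ty":-38,"tz":0,"ax":0,"ay":0,"az":0,"grip":60},
    {"tx":10.9,"ty":-38,"tz":0,"ax":0,"ay":0,"az":0,"grip":60},
    {"tx":10.9,"ty":-38,"tz":0,"ax":0,"ay":0,"az":0,"grip":60},
    {"tx":10.9,"ty":-38,"tz":0,"ax":0,"ay":0,"az":0,"grip":60},
    {"tx":0,"ty":0,"tz":0,"ax":0,"ay":0,"az":0,"grip":60},
    {"tx":0,"ty":0,"tz":0,"ax":0,"ay":0,"az":0,"grip":60},
    {"tx":0,"ty":0,"tz":0,"ax":0,"ay":0,"az":0,"grip":60},
  ],
)

```text
t: 28.5
tool_pos: [0.4564, -0.4073, 0.125]
orientation: [-0.049, -3.14, -0.003]
force: [-0.1, 0.6, 0.5]
opening: 0.0711
```

```bash
python3 go.py 458 -407.6 19 178.2;python3 look.py 5
```

```text
at [ 456.4 -407.3  125. ] phi 178.2 tilt [-0.0009  0.0017] F [-0.1  0.6  0.5] op 71.1 t 28.5
az 0.0001 tx -1.6 ty -0.2 tz 106.0
side 455.8 -408.5 116.3 51.8 -1.8 452.4 -409.8
side 675.3 127.7 144.1 54.2 43.1 677.3 126.6
```

View pics/top_5.png

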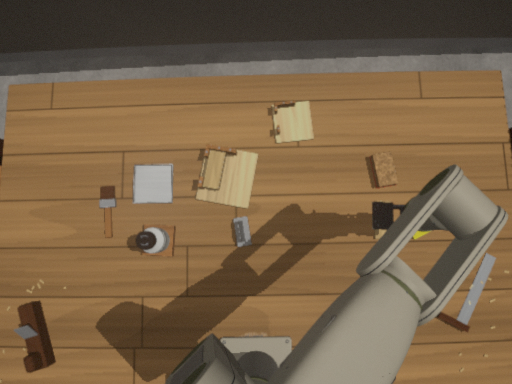

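View pics/w_5.png

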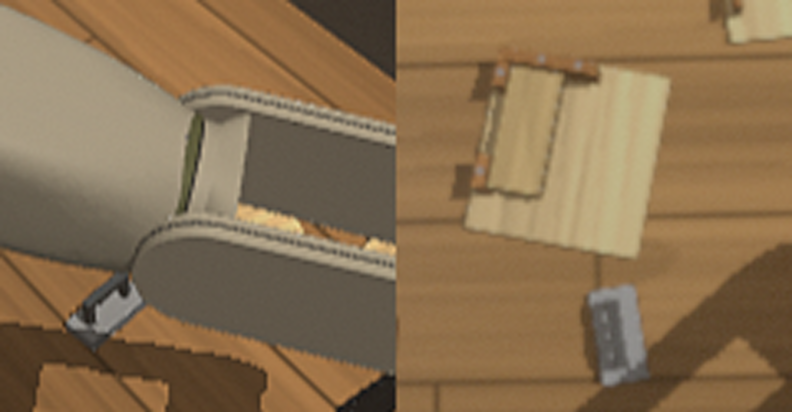

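View pics/side_5.png

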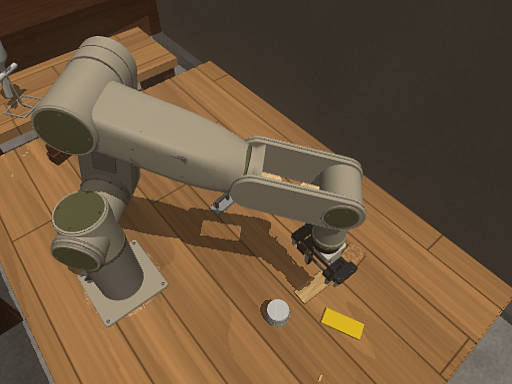

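Emit:
step_arm(
  targets=[
    {"tx":-1.2,"ty":0,"tz":45,"ax":0,"ay":0,"az":0,"grip":60},
    {"tx":0,"ty":0,"tz":35,"ax":0,"ay":0,"az":0,"grip":60},
    {"tx":0,"ty":0,"tz":14,"ax":0,"ay":0,"az":0,"grip":60},
    {"tx":0,"ty":0,"tz":8,"ax":0,"ay":0,"az":0,"grip":60},
    {"tx":0,"ty":0,"tz":0,"ax":0,"ay":0,"az":0,"grip":60},
    {"tx":0,"ty":0,"tz":0,"ax":0,"ay":0,"az":0,"grip":60},
  ],
)

```text
t: 29.2
tool_pos: [0.4587, -0.4095, 0.0259]
orientation: [0.049, 3.139, -0.003]
force: [1.0, -0.0, -0.6]
opening: 0.071
```

```bash
python3 go.py 458 -407.6 19 177.9
```

```text
at [ 458.7 -409.5   25.9] phi 178.2 tilt [ 0.0018 -0.0019] F [ 1.  -0.  -0.6] op 71.0 t 29.2
az 0.0052 tx 0.8 ty 1.9 tz 6.9
```

Emit:
step_arm(
  targets=[
    {"tx":0.3,"ty":1.5,"tz":6,"ax":0,"ay":0,"az":0.005,"grip":60},
    {"tx":0,"ty":0,"tz":0,"ax":0,"ay":0,"az":0,"grip":60},
    {"tx":0,"ty":0,"tz":0,"ax":0,"ay":0,"az":0,"grip":160},
    {"tx":0,"ty":0,"tz":0,"ax":0,"ay":0,"az":0,"grip":160},
    {"tx":0,"ty":0,"tz":0,"ax":0,"ay":0,"az":0,"grip":160},
    {"tx":0,"ty":0,"tz":0,"ax":0,"ay":0,"az":0,"grip":160},
    {"tx":0,"ty":0,"tz":0,"ax":0,"ay":0,"az":0,"grip":160},
  ],
)

```text
t: 29.9
tool_pos: [0.4575, -0.4073, 0.0182]
orientation: [0.058, 3.141, -0.0]
force: [-0.4, 0.5, 1.8]
opening: 0.0497
```

```bash
python3 go.py j 0 -4 110
```

```text
at [ 457.5 -407.3   18.2] phi 177.89 tilt [ 0.0002 -0.0002] F [-0.4  0.5  1.8] op 49.7 t 29.9
az 0.1639 tx -51.7 ty 540.9 tz -91.8
-> 615.9025282623312 112.38030118151669
```

Emit:
step_arm(
  targets=[
    {"tx":0,"ty":0,"tz":-15,"ax":0,"ay":0,"az":0,"grip":160},
    {"tx":0,"ty":0,"tz":-35,"ax":0,"ay":0,"az":0,"grip":160},
    {"tx":0,"ty":0,"tz":-42,"ax":0,"ay":0,"az":0.082,"grip":160},
    {"tx":0,"ty":0,"tz":0,"ax":0,"ay":0,"az":0.082,"grip":160},
    {"tx":-3.7,"ty":38.6,"tz":0,"ax":0,"ay":0,"az":0,"grip":160},
    {"tx":-3.7,"ty":38.6,"tz":0,"ax":0,"ay":0,"az":0,"grip":160},
    {"tx":-3.7,"ty":38.6,"tz":0,"ax":0,"ay":0,"az":0,"grip":160},
    {"tx":-3.7,"ty":38.6,"tz":0,"ax":0,"ay":0,"az":0,"grip":160},
    {"tx":-3.7,"ty":38.6,"tz":0,"ax":0,"ay":0,"az":0,"grip":160},
    {"tx":-3.7,"ty":38.6,"tz":0,"ax":0,"ay":0,"az":0,"grip":160},
    {"tx":-3.7,"ty":38.6,"tz":0,"ax":0,"ay":0,"az":0,"grip":160},
    {"tx":-3.7,"ty":38.6,"tz":0,"ax":0,"ay":0,"az":0,"grip":160},
    {"tx":-3.7,"ty":38.6,"tz":0,"ax":0,"ay":0,"az":0,"grip":160},
    {"tx":-3.7,"ty":38.6,"tz":0,"ax":0,"ay":0,"az":0,"grip":160},
    {"tx":-3.7,"ty":38.6,"tz":0,"ax":0,"ay":0,"az":0,"grip":160},
    {"tx":-3.7,"ty":38.6,"tz":0,"ax":0,"ay":0,"az":0,"grip":160},
    {"tx":-3.7,"ty":38.6,"tz":0,"ax":0,"ay":0,"az":0,"grip":160},
    {"tx":-3.7,"ty":38.6,"tz":0,"ax":0,"ay":0,"az":0,"grip":160},
    {"tx":0,"ty":0,"tz":0,"ax":0,"ay":0,"az":0,"grip":160},
    {"tx":0,"ty":0,"tz":0,"ax":0,"ay":0,"az":0,"grip":160},
  ],
)

```text
t: 31.9
tool_pos: [0.616, 0.1128, 0.1107]
orientation: [0.312, 3.126, -0.0]
force: [0.4, 0.2, -0.5]
opening: 0.0493
```

```bash
python3 go.py j 0 -4 62
```

```text
at [616.  112.8 110.7] phi 168.61 tilt [ 0.0004 -0.0003] F [ 0.4  0.2 -0.5] op 49.3 t 31.9
az 0.002 tx 0.0 ty -0.4 tz 48.7
-> 615.9025282623312 112.38030118151669
```

Emit:
step_arm(
  targets=[
    {"tx":0,"ty":0,"tz":20,"ax":0,"ay":0,"az":0.002,"grip":160},
    {"tx":0,"ty":0,"tz":14,"ax":0,"ay":0,"az":0,"grip":160},
    {"tx":-3,"ty":1,"tz":9,"ax":0,"ay":0,"az":0,"grip":160},
    {"tx":-3,"ty":1,"tz":4,"ax":0,"ay":0,"az":0,"grip":160},
    {"tx":0,"ty":0,"tz":0,"ax":0,"ay":0,"az":0,"grip":160},
    {"tx":0,"ty":0,"tz":0,"ax":0,"ay":0,"az":0,"grip":160},
    {"tx":0,"ty":0,"tz":0,"ax":0,"ay":0,"az":0,"grip":160},
  ],
)

```text
t: 32.6
tool_pos: [0.6228, 0.1128, 0.0638]
orientation: [0.318, 3.124, 0.0]
force: [-0.1, 0.3, -0.5]
opening: 0.0496
```

```bash
python3 go.py j 10 5 60.5
```

```text
at [622.8 112.8  63.8] phi 168.38 tilt [0.0012 0.0001] F [-0.1  0.3 -0.5] op 49.6 t 32.6
az -0.0022 tx -3.3 ty 7.2 tz 3.3
-> 627.4960867182944 119.20594417893217
```

Emit:
step_arm(
  targets=[
    {"tx":-1,"ty":0,"tz":2.8,"ax":0,"ay":0,"az":-0.002,"grip":160},
    {"tx":-1,"ty":0,"tz":0,"ax":0,"ay":0,"az":0,"grip":160},
    {"tx":-1,"ty":0,"tz":0,"ax":0,"ay":0,"az":0,"grip":160},
    {"tx":0,"ty":0,"tz":0,"ax":0,"ay":0,"az":0,"grip":160},
    {"tx":0,"ty":0,"tz":0,"ax":0,"ay":0,"az":0,"grip":160},
  ],
)

```text
t: 33.1
tool_pos: [0.6244, 0.1124, 0.0602]
orientation: [-0.314, -3.124, 0.0]
force: [-5.0, 0.7, 4.3]
opening: 0.0493
```

Emit:
step_arm(
  targets=[
    {"tx":-1,"ty":0,"tz":0,"ax":0,"ay":0,"az":0,"grip":160},
    {"tx":-0.5,"ty":0,"tz":0,"ax":0,"ay":0,"az":0,"grip":160},
    {"tx":0,"ty":0,"tz":0,"ax":0,"ay":0,"az":0,"grip":160},
  ],
)

```text
t: 33.4
tool_pos: [0.6244, 0.1124, 0.0601]
orientation: [-0.314, -3.121, 0.0]
force: [-12.4, 1.3, 9.5]
opening: 0.0496
```

```bash
python3 go.py j 10 5 60.5
```

```text
at [624.4 112.4  60.1] phi 168.52 tilt [-0.0049  0.0003] F [-12.4   1.3   9.5] op 49.6 t 33.4
az 0.0003 tx -1.6 ty 7.3 tz -0.4
-> 627.4960867182944 119.20594417893217
```

Emit:
step_arm(
  targets=[
    {"tx":1.2,"ty":3,"tz":-0.6,"ax":0,"ay":0,"az":0,"grip":160},
    {"tx":0,"ty":3,"tz":0,"ax":0,"ay":0,"az":0,"grip":160},
    {"tx":0,"ty":2,"tz":0,"ax":0,"ay":0,"az":0,"grip":160},
    {"tx":0,"ty":1,"tz":0,"ax":0,"ay":0,"az":0,"grip":160},
    {"tx":0,"ty":0.5,"tz":0,"ax":0,"ay":0,"az":0,"grip":160},
    {"tx":0,"ty":0,"tz":0,"ax":0,"ay":0,"az":0,"grip":160},
  ],
)

```text
t: 34.0
tool_pos: [0.6258, 0.1193, 0.0602]
orientation: [-0.315, -3.122, 0.006]
force: [-8.8, -9.4, 4.5]
opening: 0.0497
```

```bash
python3 go.py j 10 5 60.5
```

```text
at [625.8 119.3  60.2] phi 168.48 tilt [-0.0039 -0.0034] F [-8.8 -9.4  4.5] op 49.7 t 34.0
az -0.0003 tx -1.7 ty 0.2 tz -0.3
-> 627.4960867182944 119.20594417893217
```

Emit:
step_arm(
  targets=[
    {"tx":0,"ty":1,"tz":0,"ax":0,"ay":0,"az":0,"grip":160},
    {"tx":0,"ty":0,"tz":-0.5,"ax":0,"ay":0,"az":0,"grip":105},
    {"tx":0,"ty":0,"tz":0,"ax":0,"ay":0,"az":0,"grip":105},
    {"tx":0,"ty":0,"tz":0,"ax":0,"ay":0,"az":0,"grip":105},
    {"tx":0,"ty":1,"tz":0,"ax":0,"ay":0,"az":0,"grip":105},
    {"tx":0,"ty":0,"tz":0,"ax":0,"ay":0,"az":0,"grip":105},
    {"tx":0,"ty":0,"tz":0,"ax":0,"ay":0,"az":0,"grip":105},
  ],
)

```text
t: 34.7
tool_pos: [0.6267, 0.1218, 0.0605]
orientation: [-0.315, -3.123, 0.004]
force: [-5.7, -8.3, -0.6]
opening: 0.0548
```

Emit:
step_arm(
  targets=[
    {"tx":0.5,"ty":-3,"tz":0,"ax":0,"ay":0,"az":0,"grip":95},
    {"tx":0,"ty":-2,"tz":0,"ax":0,"ay":0,"az":0,"grip":90},
    {"tx":0,"ty":0,"tz":0,"ax":0,"ay":0,"az":0,"grip":90},
    {"tx":0,"ty":0,"tz":-10,"ax":0,"ay":0,"az":0,"grip":90},
    {"tx":0,"ty":0,"tz":-30,"ax":0,"ay":0,"az":0,"grip":100},
    {"tx":0,"ty":0,"tz":-40,"ax":0,"ay":0,"az":0,"grip":110},
    {"tx":0,"ty":0,"tz":0,"ax":0,"ay":0,"az":0,"grip":110},
    {"tx":0,"ty":0,"tz":0,"ax":0,"ay":0,"az":0,"grip":110},
  ],
)

```text
t: 35.5
tool_pos: [0.6279, 0.119, 0.1441]
orientation: [0.314, 3.121, 0.002]
force: [-0.1, 1.3, -1.0]
opening: 0.0527
```

```bash
python3 go.py 429.6 -120 140 188.8
```

```text
at [627.9 119.  144.1] phi 168.51 tilt [0.0047 0.0006] F [-0.1  1.3 -1. ] op 52.7 t 35.5
az -0.3542 tx 232.5 ty -205.8 tz 4.1
```

Emit:
step_arm(
  targets=[
    {"tx":0,"ty":0,"tz":0,"ax":0,"ay":0,"az":-0.118,"grip":110},
    {"tx":0,"ty":0,"tz":0,"ax":0,"ay":0,"az":-0.118,"grip":110},
    {"tx":0,"ty":0,"tz":0,"ax":0,"ay":0,"az":-0.118,"grip":110},
    {"tx":29,"ty":-26,"tz":0,"ax":0,"ay":0,"az":0,"grip":110},
    {"tx":29,"ty":-26,"tz":0,"ax":0,"ay":0,"az":0,"grip":110},
    {"tx":29,"ty":-26,"tz":0,"ax":0,"ay":0,"az":0,"grip":110},
    {"tx":29,"ty":-26,"tz":0,"ax":0,"ay":0,"az":0,"grip":110},
    {"tx":29,"ty":-26,"tz":0,"ax":0,"ay":0,"az":0,"grip":110},
    {"tx":29,"ty":-26,"tz":0,"ax":0,"ay":0,"az":0,"grip":110},
    {"tx":29,"ty":-26,"tz":0,"ax":0,"ay":0,"az":0,"grip":110},
    {"tx":29,"ty":-26,"tz":0,"ax":0,"ay":0,"az":0,"grip":110},
    {"tx":0,"ty":0,"tz":0,"ax":0,"ay":0,"az":0,"grip":110},
    {"tx":0,"ty":0,"tz":0,"ax":0,"ay":0,"az":0,"grip":110},
  ],
)

```text
t: 36.8
tool_pos: [0.428, -0.1226, 0.1406]
orientation: [0.237, -3.132, -0.001]
force: [0.7, 0.5, -0.2]
opening: 0.0529
```

```bash
python3 look.py 6
```

```text
top 633.0 125.6 125.0 52.7 -11.8 632.8 125.2
side 743.1 -789.6 103.9 36.3 89.8 741.3 -795.5
```

View pics/w_6.png

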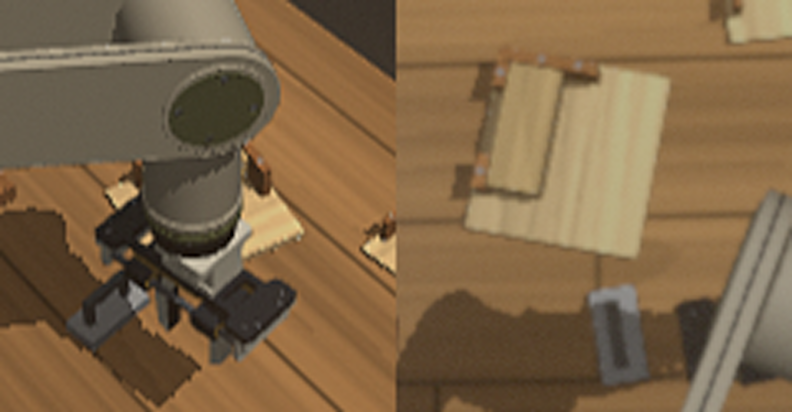

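View pics/top_6.png

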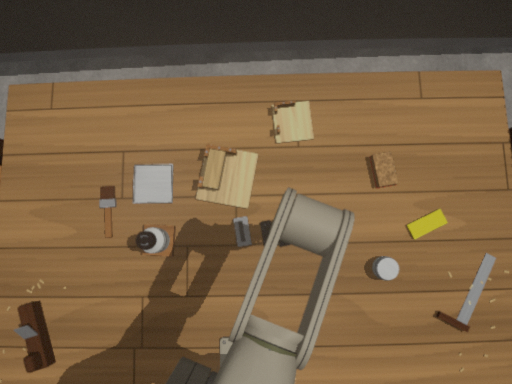

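```bash
python3 - <<'E'
from meas import *
for n,f,roi in(("top",'pics/top_5.npy',(228,212,256,252)),("side",'pics/side0.npy',(205,190,240,217)),("top",'pics/top0.npy',(228,212,256,252))):
    c=load(f); im=up(c["frame"]).astype(int)
    x0,y0,x1,y1=[v*S for v in roi]
    sub=im[y0:y1,x0:x1]; mx=sub.max(2);mn=sub.min(2)
    m=((mx-mn<22)&(mx<92)).astype(np.uint8)
    nl,lab,st,_=cv2.connectedComponentsWithStats(m); i=1+st[1:,4].argmax()
    k=max(cv2.findContours((lab==i).astype(np.uint8),0,1)[0],key=cv2.contourArea).reshape(-1,2)+[x0,y0]
    k=tofull(k)
    for z in(.05,.056): print(f,z,np.round(rect(c,k,z),1))
    g=((mx-mn<28)).astype(np.uint8); g=cv2.morphologyEx(g,cv2.MORPH_OPEN,np.ones((5,5),np.uint8))
    k=max(cv2.findContours(g,0,1)[0],key=cv2.contourArea).reshape(-1,2)+[x0,y0]; k=tofull(k)
    print(' plate z16',np.round(rect(c,k,.016),1))
E
```

```text
pics/top_5.npy 0.05 [428.6  37.3  58.   14.7   5.6]
pics/top_5.npy 0.056 [428.5  36.8  57.7  14.6   5.6]
 plate z16 [429.1  35.3  92.2  47.8   7.5]
pics/side0.npy 0.05 [425.3  25.   80.2  31.1   8.3]
pics/side0.npy 0.056 [422.8  21.1  79.7  30.9   8.3]
 plate z16 [431.1  33.7 102.8  57.4   8.6]
pics/top0.npy 0.05 [428.3  43.2  60.4  24.3   8.7]
pics/top0.npy 0.056 [428.2  42.7  60.1  24.1   8.7]
 plate z16 [429.6  36.   90.8  46.9   7.9]
```

```bash
python3 go.py 429.5 36 47 188
```

```text
at [ 428.9 -121.7  140.9] phi 188.79 tilt [-0.0004  0.0006] F [-1.1 -0.3 -0.7] op 53.0 t 36.9
az 0.0139 tx -22.6 ty 156.1 tz 93.9
```

Emit:
step_arm(
  targets=[
    {"tx":-5.6,"ty":39,"tz":0,"ax":0,"ay":0,"az":0.014,"grip":110},
    {"tx":-5.6,"ty":39,"tz":0,"ax":0,"ay":0,"az":0,"grip":110},
    {"tx":-5.6,"ty":39,"tz":0,"ax":0,"ay":0,"az":0,"grip":110},
    {"tx":-5.6,"ty":39,"tz":0,"ax":0,"ay":0,"az":0,"grip":110},
    {"tx":0,"ty":0,"tz":10,"ax":0,"ay":0,"az":0,"grip":110},
    {"tx":0,"ty":0,"tz":30,"ax":0,"ay":0,"az":0,"grip":110},
    {"tx":0,"ty":0,"tz":30,"ax":0,"ay":0,"az":0,"grip":110},
    {"tx":0,"ty":0,"tz":16,"ax":0,"ay":0,"az":0,"grip":110},
    {"tx":0,"ty":0,"tz":4,"ax":0,"ay":0,"az":0,"grip":110},
    {"tx":0,"ty":0,"tz":0,"ax":0,"ay":0,"az":0,"grip":110},
    {"tx":0,"ty":0,"tz":0,"ax":0,"ay":0,"az":0,"grip":110},
  ],
)

```text
t: 38.0
tool_pos: [0.4295, 0.0352, 0.0521]
orientation: [-0.219, 3.133, -0.0]
force: [0.3, 0.6, 0.6]
opening: 0.0527
```

```bash
python3 go.py 429.5 36 46 188; python3 - <<'E'
from meas import *
a=snap('side','pics/s7.png')["frame"][140:260,170:290];b=snap('top','pics/t7.png')["frame"][170:290,190:310]
cv2.imwrite('pics/w7.png',cv2.resize(np.hstack([a,b]),None,fx=3.3,fy=3.3,interpolation=cv2.INTER_CUBIC))
E
```

```text
at [429.5  35.2  52.1] phi 187.99 tilt [ 0.0011 -0.0001] F [0.3 0.6 0.6] op 52.7 t 38.0
az -0.0001 tx -0.1 ty 0.8 tz 6.1
```

View pics/w7.png

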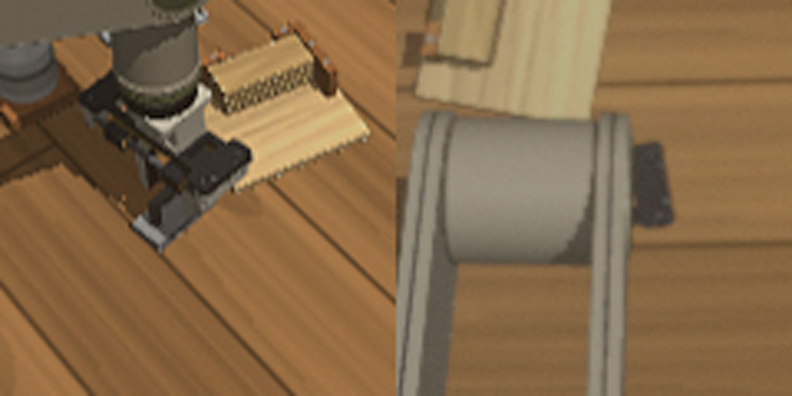

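Emit:
step_arm(
  targets=[
    {"tx":0,"ty":0.5,"tz":4,"ax":0,"ay":0,"az":0,"grip":110},
    {"tx":0,"ty":0,"tz":0,"ax":0,"ay":0,"az":0,"grip":255},
    {"tx":0,"ty":0,"tz":0,"ax":0,"ay":0,"az":0,"grip":255},
    {"tx":0,"ty":0,"tz":0,"ax":0,"ay":0,"az":0,"grip":255},
    {"tx":0,"ty":0,"tz":0,"ax":0,"ay":0,"az":0,"grip":255},
    {"tx":0,"ty":0,"tz":0,"ax":0,"ay":0,"az":0,"grip":255},
    {"tx":0,"ty":0,"tz":0,"ax":0,"ay":0,"az":0,"grip":255},
    {"tx":0,"ty":0,"tz":0,"ax":0,"ay":0,"az":0,"grip":255},
  ],
  squeeze=40,
)

```text
t: 38.9
tool_pos: [0.4287, 0.0355, 0.0472]
orientation: [-0.219, 3.134, -0.001]
force: [0.5, -1.5, -0.4]
opening: 0.0114
```

```bash
python3 go.py j 9.4 5 150
```

```text
at [428.7  35.5  47.2] phi 187.98 tilt [ 0.0001 -0.0003] F [ 0.5 -1.5 -0.4] op 11.4 t 38.9
az 0.3399 tx -177.6 ty 121.6 tz -102.8
-> 626.9081318955218 119.32556493958249
```

Emit:
step_arm(
  targets=[
    {"tx":0,"ty":0,"tz":-10,"ax":0,"ay":0,"az":0,"grip":255},
    {"tx":0,"ty":0,"tz":-30,"ax":0,"ay":0,"az":0,"grip":255},
    {"tx":0,"ty":0,"tz":-35,"ax":0,"ay":0,"az":0,"grip":255},
    {"tx":0,"ty":0,"tz":-28,"ax":0,"ay":0,"az":0.113,"grip":255},
    {"tx":0,"ty":0,"tz":0,"ax":0,"ay":0,"az":0.113,"grip":255},
    {"tx":0,"ty":0,"tz":0,"ax":0,"ay":0,"az":0.114,"grip":255},
    {"tx":-22,"ty":15,"tz":0,"ax":0,"ay":0,"az":0,"grip":255},
    {"tx":-22,"ty":15,"tz":0,"ax":0,"ay":0,"az":0,"grip":255},
    {"tx":-22,"ty":15,"tz":0,"ax":0,"ay":0,"az":0,"grip":255},
    {"tx":-22,"ty":15,"tz":0,"ax":0,"ay":0,"az":0,"grip":255},
    {"tx":-22,"ty":15,"tz":0,"ax":0,"ay":0,"az":0,"grip":255},
    {"tx":-22,"ty":15,"tz":0,"ax":0,"ay":0,"az":0,"grip":255},
    {"tx":-22,"ty":15,"tz":0,"ax":0,"ay":0,"az":0,"grip":255},
    {"tx":-22,"ty":15,"tz":0,"ax":0,"ay":0,"az":0,"grip":255},
    {"tx":0,"ty":0,"tz":0,"ax":0,"ay":0,"az":0,"grip":255},
    {"tx":0,"ty":0,"tz":0,"ax":0,"ay":0,"az":0,"grip":255},
    {"tx":0,"ty":0,"tz":0,"ax":0,"ay":0,"az":0,"grip":255},
  ],
)

```text
t: 40.6
tool_pos: [0.624, 0.118, 0.1498]
orientation: [-0.315, -3.124, 0.001]
force: [-0.9, -0.3, -5.6]
opening: 0.0116
```

```bash
python3 go.py j 8.6 5 99; python3 - <<'E'
from meas import *
a=snap('side','pics/s8.png')["frame"][110:230,190:310];b=snap('top','pics/t8.png')["frame"][120:240,170:290]
cv2.imwrite('pics/w8.png',cv2.resize(np.hstack([a,b]),None,fx=3.3,fy=3.3,interpolation=cv2.INTER_CUBIC))
E
```

```text
at [624.  118.  149.8] phi 168.5 tilt [-0.0017 -0.0002] F [-0.9 -0.3 -5.6] op 11.6 t 40.6
az -0.0001 tx -1.8 ty 1.9 tz 50.8
-> 626.1241921318251 119.48505928711624
```

View pics/w8.png

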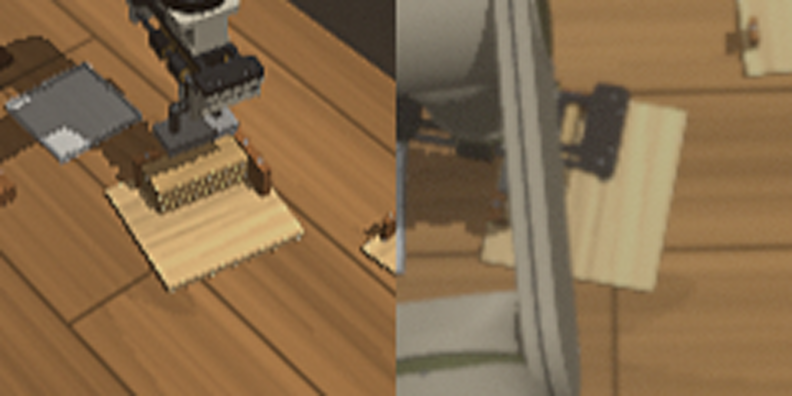

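Emit:
step_arm(
  targets=[
    {"tx":-1.5,"ty":1.2,"tz":15,"ax":0,"ay":0,"az":0,"grip":255},
    {"tx":0,"ty":0,"tz":20,"ax":0,"ay":0,"az":0,"grip":255},
    {"tx":0,"ty":0,"tz":9,"ax":0,"ay":0,"az":0,"grip":255},
    {"tx":0,"ty":0,"tz":2,"ax":0,"ay":0,"az":0,"grip":255},
    {"tx":0,"ty":0,"tz":0,"ax":0,"ay":0,"az":0,"grip":255},
    {"tx":0,"ty":0,"tz":0,"ax":0,"ay":0,"az":0,"grip":255},
    {"tx":0,"ty":0,"tz":0,"ax":0,"ay":0,"az":0,"grip":255},
  ],
)

```text
t: 41.4
tool_pos: [0.6275, 0.1192, 0.1055]
orientation: [0.315, 3.124, 0.001]
force: [-0.4, -0.3, -5.2]
opening: 0.0117
```

```bash
python3 go.py j 8.6 5 99
```

```text
at [627.5 119.2 105.5] phi 168.49 tilt [0.0019 0.0002] F [-0.4 -0.3 -5.2] op 11.7 t 41.4
az -0.0001 tx 1.4 ty 0.0 tz 6.5
-> 626.1241921318251 119.48505928711624
```

Emit:
step_arm(
  targets=[
    {"tx":0.8,"ty":-0.3,"tz":4,"ax":0,"ay":0,"az":0,"grip":255},
    {"tx":0,"ty":0,"tz":1,"ax":0,"ay":0,"az":0,"grip":255},
    {"tx":0,"ty":0,"tz":0,"ax":0,"ay":0,"az":0,"grip":255},
    {"tx":0,"ty":0,"tz":0,"ax":0,"ay":0,"az":0,"grip":255},
  ],
)

```text
t: 41.8
tool_pos: [0.6259, 0.1189, 0.0993]
orientation: [0.315, 3.126, 0.0]
force: [0.3, 0.3, -4.3]
opening: 0.0118
```

Emit:
step_arm(
  targets=[
    {"tx":0,"ty":0,"tz":0.7,"ax":0,"ay":0,"az":0,"grip":255},
    {"tx":0,"ty":0,"tz":0,"ax":0,"ay":0,"az":0,"grip":255},
    {"tx":0,"ty":0,"tz":0,"ax":0,"ay":0,"az":0,"grip":255},
  ],
)

```text
t: 42.1
tool_pos: [0.6261, 0.119, 0.0992]
orientation: [0.315, 3.125, 0.0]
force: [-2.9, -0.5, 1.7]
opening: 0.0114
```

```bash
python3 go.py j 8.6 5 99
```

```text
at [626.1 119.   99.2] phi 168.5 tilt [0.0004 0.0001] F [-2.9 -0.5  1.7] op 11.4 t 42.1
az -0.0 tx 0.0 ty 0.5 tz 0.2
-> 626.1241921318251 119.48505928711624
```

Emit:
step_arm(
  targets=[
    {"tx":0,"ty":0,"tz":0,"ax":0,"ay":0,"az":0,"grip":200},
    {"tx":0,"ty":0,"tz":0,"ax":0,"ay":0,"az":0,"grip":170},
    {"tx":0,"ty":0,"tz":0,"ax":0,"ay":0,"az":0,"grip":150},
    {"tx":0,"ty":0,"tz":0,"ax":0,"ay":0,"az":0,"grip":150},
    {"tx":0,"ty":0,"tz":-10,"ax":0,"ay":0,"az":0,"grip":150},
    {"tx":0,"ty":0,"tz":-30,"ax":0,"ay":0,"az":0,"grip":100},
    {"tx":0,"ty":0,"tz":-40,"ax":0,"ay":0,"az":0,"grip":50},
    {"tx":0,"ty":0,"tz":-40,"ax":0,"ay":0,"az":0,"grip":30},
    {"tx":0,"ty":0,"tz":0,"ax":0,"ay":0,"az":0,"grip":30},
    {"tx":0,"ty":0,"tz":0,"ax":0,"ay":0,"az":0,"grip":30},
  ],
)

```text
t: 43.1
tool_pos: [0.627, 0.1191, 0.2212]
orientation: [0.314, 3.122, 0.001]
force: [-0.6, -0.9, -1.1]
opening: 0.0735
```

```bash
python3 go.py 407 297 215 180
```

```text
at [627.  119.1 221.2] phi 168.5 tilt [0.0042 0.0004] F [-0.6 -0.9 -1.1] op 73.5 t 43.1
az -0.2008 tx 220.0 ty 177.9 tz 6.2
```

Emit:
step_arm(
  targets=[
    {"tx":0,"ty":0,"tz":0,"ax":0,"ay":0,"az":-0.1,"grip":30},
    {"tx":0,"ty":0,"tz":0,"ax":0,"ay":0,"az":-0.1,"grip":30},
    {"tx":31.4,"ty":25.4,"tz":0,"ax":0,"ay":0,"az":0,"grip":30},
    {"tx":31.4,"ty":25.4,"tz":0,"ax":0,"ay":0,"az":0,"grip":30},
    {"tx":31.4,"ty":25.4,"tz":0,"ax":0,"ay":0,"az":0,"grip":30},
    {"tx":31.4,"ty":25.4,"tz":0,"ax":0,"ay":0,"az":0,"grip":30},
    {"tx":31.4,"ty":25.4,"tz":0,"ax":0,"ay":0,"az":0,"grip":30},
    {"tx":31.4,"ty":25.4,"tz":0,"ax":0,"ay":0,"az":0,"grip":30},
    {"tx":31.4,"ty":25.4,"tz":0,"ax":0,"ay":0,"az":0,"grip":30},
    {"tx":0,"ty":0,"tz":0,"ax":0,"ay":0,"az":0,"grip":30},
    {"tx":0,"ty":0,"tz":0,"ax":0,"ay":0,"az":0,"grip":30},
  ],
)

```text
t: 44.2
tool_pos: [0.4053, 0.297, 0.2175]
orientation: [0.002, -3.14, 0.002]
force: [0.4, -0.3, -0.5]
opening: 0.0823
```

```bash
python3 go.py 407 297 215 180; python3 - <<'E'
from meas import *
A=snap('side','pics/s9.png')["frame"];B=snap('top','pics/t9.png')["frame"]
a=A[120:220,190:310];b=B[130:230,170:290]
cv2.imwrite('pics/w9.png',cv2.resize(np.hstack([a,b]),None,fx=3.3,fy=3.3,interpolation=cv2.INTER_CUBIC))
a=A[70:200,120:240];b=B[170:300,100:220]
cv2.imwrite('pics/x9.png',cv2.resize(np.hstack([a,b]),None,fx=3.3,fy=3.3,interpolation=cv2.INTER_CUBIC))
E
```

```text
at [405.3 297.  217.5] phi 180.08 tilt [-0.0013 -0.0012] F [ 0.4 -0.3 -0.5] op 82.3 t 44.2
az 0.0014 tx -1.7 ty 0.0 tz 2.5
```

View pics/w9.png

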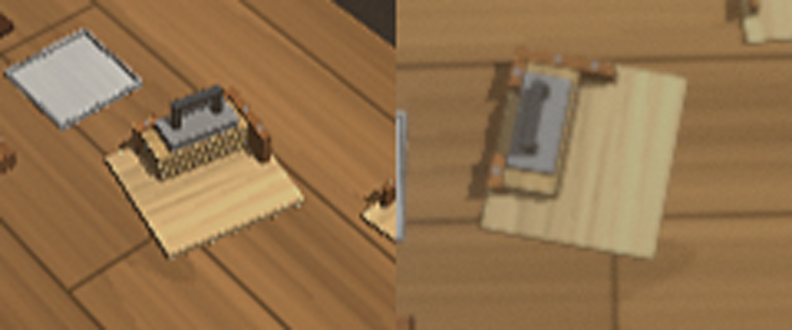

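View pics/x9.png

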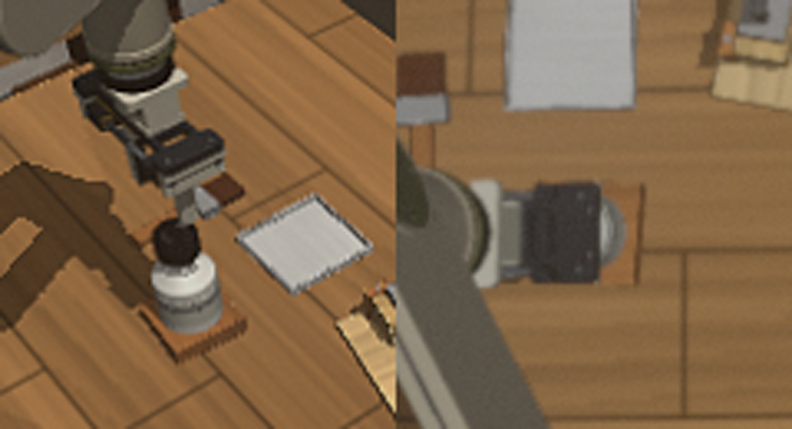

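```bash
python3 - <<'E'
from meas import *
from go import jw
for n,f,roi in(("top",'pics/t9.npy',(200,145,228,190)),("side",'pics/s9.npy',(230,140,270,170))):
    c=load(f); im=up(c["frame"]).astype(int)
    x0,y0,x1,y1=[v*S for v in roi]
    sub=im[y0:y1,x0:x1]; mx=sub.max(2);mn=sub.min(2)
    g=((mx-mn<28)).astype(np.uint8); g=cv2.morphologyEx(g,cv2.MORPH_OPEN,np.ones((7,7),np.uint8))
    k=max(cv2.findContours(g,0,1)[0],key=cv2.contourArea).reshape(-1,2)+[x0,y0]; k=tofull(k)
    print(n,' plate z68',np.round(rect(c,k,.068),1))
print(jw(9.1,5))
c=load('pics/top_6.npy')
for k in pale(c,'top'):
    r=rect(c,k,.052)
    if 570<r[0]<680 and r[1]>50: print(np.round(r,1))
E
```

```text
top  plate z68 [626.1 118.3  90.2  46.5 -11.1]
side  plate z68 [628.2 120.5  98.7  72.5 -12.5]
[626.61415448 119.38537532]
[624.8 119.5 120.6  50.9 -11.8]
```

Emit:
step_arm(
  targets=[
    {"tx":-1,"ty":0,"tz":20,"ax":0,"ay":0,"az":0.001,"grip":60},
    {"tx":0,"ty":0,"tz":30,"ax":0,"ay":0,"az":0,"grip":60},
    {"tx":0,"ty":0,"tz":15,"ax":0,"ay":0,"az":0,"grip":60},
    {"tx":0,"ty":0,"tz":6,"ax":0,"ay":0,"az":0,"grip":60},
    {"tx":0,"ty":0,"tz":0,"ax":0,"ay":0,"az":0,"grip":60},
    {"tx":0,"ty":0,"tz":0,"ax":0,"ay":0,"az":0,"grip":60},
    {"tx":0,"ty":0,"tz":0,"ax":0,"ay":0,"az":0,"grip":60},
  ],
  squeeze=5,
)

```text
t: 45.0
tool_pos: [0.4081, 0.2973, 0.149]
orientation: [0.003, 3.14, 0.002]
force: [-0.6, -0.1, -0.1]
opening: 0.071
```

```bash
python3 go.py 407 297 140 180; python3 - <<'E'
from meas import *
A=snap('side','pics/s10.png')["frame"];B=snap('top','pics/t10.png')["frame"]
a=A[100:190,130:220];b=B[190:280,110:200]
cv2.imwrite('pics/x10.png',cv2.resize(np.hstack([a,b]),None,fx=4.4,fy=4.4,interpolation=cv2.INTER_CUBIC))
E
```

```text
at [408.1 297.3 149. ] phi 179.89 tilt [0.0019 0.0011] F [-0.6 -0.1 -0.1] op 71.0 t 45.0
az -0.002 tx 1.1 ty -0.3 tz 9.0
```

View pics/x10.png

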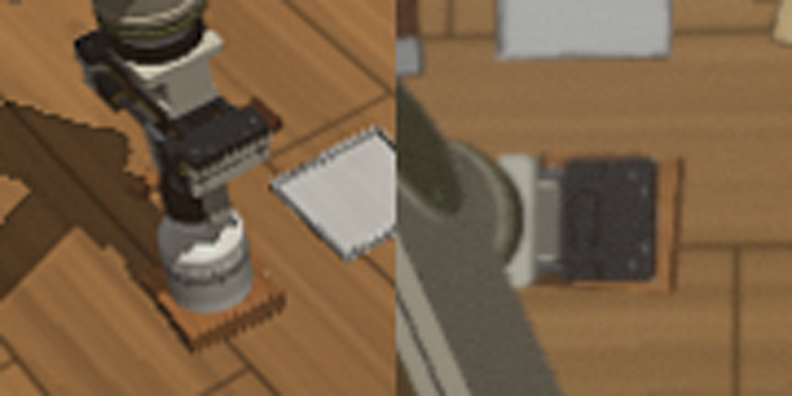

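Straddling the cap. Go lower and close softly to find its centre.

Emit:
step_arm(
  targets=[
    {"tx":0.5,"ty":0,"tz":8,"ax":0,"ay":0,"az":0,"grip":60},
    {"tx":0,"ty":0,"tz":0,"ax":0,"ay":0,"az":0,"grip":120},
    {"tx":0,"ty":0,"tz":0,"ax":0,"ay":0,"az":0,"grip":160},
    {"tx":0,"ty":0,"tz":0,"ax":0,"ay":0,"az":0,"grip":160},
    {"tx":0,"ty":0,"tz":0,"ax":0,"ay":0,"az":0,"grip":160},
    {"tx":0,"ty":0,"tz":0,"ax":0,"ay":0,"az":0,"grip":160},
    {"tx":0,"ty":0,"tz":0,"ax":0,"ay":0,"az":0,"grip":160},
  ],
  squeeze=5,
)

```text
t: 45.8
tool_pos: [0.4065, 0.2982, 0.1394]
orientation: [-0.002, -3.141, -0.004]
force: [1.8, 7.1, -4.7]
opening: 0.0525
```

```bash
python3 go.py 407 297 140 180
```

```text
at [406.5 298.2 139.4] phi 179.92 tilt [-0.0001  0.0023] F [ 1.8  7.1 -4.7] op 52.5 t 45.8
az -0.0013 tx -0.5 ty -1.2 tz -0.6
```

Emit:
step_arm(
  targets=[
    {"tx":0,"ty":1.2,"tz":0,"ax":0,"ay":0,"az":0,"grip":160},
    {"tx":0,"ty":0,"tz":0,"ax":0,"ay":0,"az":0,"grip":160},
    {"tx":0,"ty":0,"tz":0,"ax":0,"ay":0,"az":0,"grip":160},
  ],
  squeeze=5,
)

```text
t: 46.1
tool_pos: [0.4065, 0.2983, 0.1393]
orientation: [-0.003, -3.141, -0.0]
force: [-0.4, 2.8, -4.3]
opening: 0.0522
```

```bash
python3 go.py 407 297 140 180
```

```text
at [406.5 298.3 139.3] phi 179.91 tilt [-0.0005  0.0002] F [-0.4  2.8 -4.3] op 52.2 t 46.1
az -0.0017 tx -0.5 ty -1.3 tz -0.7
```

Emit:
step_arm(
  targets=[
    {"tx":0,"ty":0.7,"tz":0,"ax":0,"ay":0,"az":0,"grip":200},
    {"tx":0,"ty":0,"tz":0,"ax":0,"ay":0,"az":0,"grip":200},
    {"tx":0,"ty":0,"tz":0,"ax":0,"ay":0,"az":0,"grip":200},
    {"tx":0,"ty":0,"tz":0,"ax":0,"ay":0,"az":0,"grip":200},
  ],
  squeeze=50,
)

```text
t: 46.5
tool_pos: [0.4066, 0.2983, 0.1393]
orientation: [-0.003, -3.141, 0.001]
force: [-1.5, -2.2, -1.8]
opening: 0.0518
```

Emit:
step_arm(
  targets=[
    {"tx":0,"ty":0,"tz":1,"ax":0,"ay":0,"az":0,"grip":200},
    {"tx":0,"ty":0,"tz":1,"ax":0,"ay":0,"az":0,"grip":200},
    {"tx":0,"ty":0,"tz":1,"ax":0,"ay":0,"az":0,"grip":200},
    {"tx":0,"ty":0,"tz":0,"ax":0,"ay":0,"az":0,"grip":200},
    {"tx":0,"ty":0,"tz":0,"ax":0,"ay":0,"az":0,"grip":200},
  ],
)

```text
t: 47.0
tool_pos: [0.4074, 0.2992, 0.1378]
orientation: [0.003, 3.14, 0.001]
force: [-2.4, -3.2, 7.2]
opening: 0.0519
```

Emit:
step_arm(
  targets=[
    {"tx":0,"ty":0,"tz":1,"ax":0,"ay":0,"az":0,"grip":200},
    {"tx":0,"ty":0,"tz":0.5,"ax":0,"ay":0,"az":0,"grip":200},
    {"tx":0,"ty":0,"tz":0,"ax":0,"ay":0,"az":0,"grip":200},
    {"tx":0,"ty":0,"tz":0,"ax":0,"ay":0,"az":0,"grip":200},
  ],
)

```text
t: 47.4
tool_pos: [0.4075, 0.2992, 0.1365]
orientation: [0.003, 3.14, 0.002]
force: [-3.8, -3.2, 8.2]
opening: 0.052
```

Emit:
step_arm(
  targets=[
    {"tx":0,"ty":0,"tz":1,"ax":0,"ay":0,"az":0,"grip":200},
    {"tx":0,"ty":-0.2,"tz":1,"ax":0,"ay":0,"az":0,"grip":200},
    {"tx":0,"ty":0,"tz":0,"ax":0,"ay":0,"az":0,"grip":200},
    {"tx":0,"ty":0,"tz":0,"ax":0,"ay":0,"az":0,"grip":200},
  ],
)

```text
t: 47.8
tool_pos: [0.4075, 0.2992, 0.1349]
orientation: [0.003, 3.14, 0.002]
force: [-3.6, -3.3, 11.1]
opening: 0.0517
```

Emit:
step_arm(
  targets=[
    {"tx":0,"ty":0,"tz":0.4,"ax":0,"ay":0,"az":-0.08,"grip":200},
    {"tx":0,"ty":0,"tz":0,"ax":0,"ay":0,"az":-0.1,"grip":200},
    {"tx":0,"ty":0,"tz":0,"ax":0,"ay":0,"az":-0.1,"grip":200},
    {"tx":0,"ty":0,"tz":0,"ax":0,"ay":0,"az":-0.1,"grip":200},
    {"tx":0,"ty":0,"tz":0,"ax":0,"ay":0,"az":0,"grip":200},
  ],
)

```text
t: 48.3
tool_pos: [0.4081, 0.2995, 0.1348]
orientation: [-0.596, 3.081, 0.002]
force: [-3.0, -1.9, 9.7]
opening: 0.0518
```

```bash
python3 go.py 407 298.5 134.7 180; python3 -c "
from plant import robot;s=robot.read_state();print(s['wrist_torque'],s['q'])"
```

```text
at [408.1 299.5 134.8] phi 201.88 tilt [0.0033 0.0021] F [-3.  -1.9  9.7] op 51.8 t 48.3
az 0.3819 tx 1.1 ty -1.0 tz 0.1
[-0.44285828  0.46278192  0.05827786] [ 5.31754845e-01 -5.92568190e-02  1.86408832e+00  1.58507554e-04
  1.33281773e+00 -1.42094637e+00]
```

Emit:
step_arm(
  targets=[
    {"tx":0,"ty":0,"tz":0.3,"ax":0,"ay":0,"az":-0.1,"grip":200},
    {"tx":0,"ty":0,"tz":0,"ax":0,"ay":0,"az":-0.1,"grip":200},
    {"tx":0,"ty":0,"tz":0,"ax":0,"ay":0,"az":-0.1,"grip":200},
    {"tx":0,"ty":0,"tz":0,"ax":0,"ay":0,"az":-0.1,"grip":200},
    {"tx":0,"ty":0,"tz":0,"ax":0,"ay":0,"az":-0.1,"grip":200},
    {"tx":0,"ty":0,"tz":0,"ax":0,"ay":0,"az":-0.1,"grip":200},
    {"tx":0,"ty":0,"tz":0,"ax":0,"ay":0,"az":-0.1,"grip":200},
    {"tx":0,"ty":0,"tz":0,"ax":0,"ay":0,"az":-0.05,"grip":200},
    {"tx":0,"ty":0,"tz":0,"ax":0,"ay":0,"az":0,"grip":200},
    {"tx":0,"ty":0,"tz":0,"ax":0,"ay":0,"az":0,"grip":200},
  ],
)

```text
t: 49.3
tool_pos: [0.4079, 0.2994, 0.1345]
orientation: [-1.678, 2.652, 0.0]
force: [-3.1, -2.4, 11.0]
opening: 0.0518
```

```bash
python3 go.py 407 298.5 134.7 180; python3 -c "
from plant import robot;s=robot.read_state();print(s['wrist_torque'])"
```

```text
at [407.9 299.4 134.5] phi 244.66 tilt [0.003  0.0019] F [-3.1 -2.4 11. ] op 51.8 t 49.3
az 1.1284 tx 0.9 ty -0.9 tz -0.2
[-0.4145406   0.62682226  0.09654492]
```

Turned 1.13 rad at low torque. Lift.

Emit:
step_arm(
  targets=[
    {"tx":0,"ty":0,"tz":-3,"ax":0,"ay":0,"az":0,"grip":200},
    {"tx":0,"ty":0,"tz":-4,"ax":0,"ay":0,"az":0,"grip":200},
    {"tx":0,"ty":0,"tz":-4,"ax":0,"ay":0,"az":0,"grip":200},
    {"tx":0,"ty":0,"tz":0,"ax":0,"ay":0,"az":0,"grip":200},
  ],
)

```text
t: 49.7
tool_pos: [0.4071, 0.299, 0.144]
orientation: [-1.679, 2.654, 0.0]
force: [-0.2, -0.4, -0.4]
opening: 0.0513
```

Emit:
step_arm(
  targets=[
    {"tx":0,"ty":0,"tz":-10,"ax":0,"ay":0,"az":0,"grip":200},
    {"tx":0,"ty":0,"tz":-25,"ax":0,"ay":0,"az":0,"grip":200},
    {"tx":0,"ty":0,"tz":-25,"ax":0,"ay":0,"az":0,"grip":200},
    {"tx":0,"ty":0,"tz":0,"ax":0,"ay":0,"az":0,"grip":200},
    {"tx":0,"ty":0,"tz":0,"ax":0,"ay":0,"az":0,"grip":200},
  ],
)

```text
t: 50.2
tool_pos: [0.407, 0.2988, 0.2038]
orientation: [-1.679, 2.654, 0.0]
force: [-0.1, -0.4, -0.9]
opening: 0.0518
```

```bash
python3 go.py 588 319.5 120 180; python3 - <<'E'
from meas import *
A=snap('side','pics/s11.png')["frame"];B=snap('top','pics/t11.png')["frame"]
a=A[80:190,130:240];b=B[170:280,110:220]
cv2.imwrite('pics/x11.png',cv2.resize(np.hstack([a,b]),None,fx=3.6,fy=3.6,interpolation=cv2.INTER_CUBIC))
E
```

```text
at [407.  298.8 203.8] phi 244.64 tilt [0.0011 0.0007] F [-0.1 -0.4 -0.9] op 51.8 t 50.2
az 1.1282 tx -181.0 ty 20.7 tz 83.8
```

View pics/x11.png

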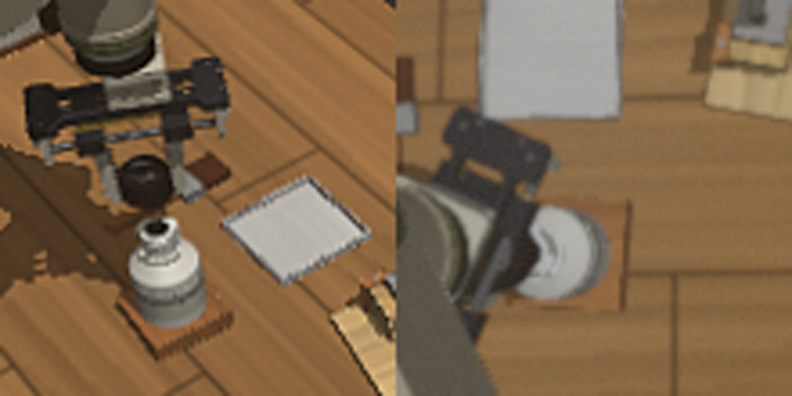

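Emit:
step_arm(
  targets=[
    {"tx":0,"ty":0,"tz":0,"ax":0,"ay":0,"az":0.141,"grip":200},
    {"tx":0,"ty":0,"tz":0,"ax":0,"ay":0,"az":0.141,"grip":200},
    {"tx":0,"ty":0,"tz":0,"ax":0,"ay":0,"az":0.141,"grip":200},
    {"tx":0,"ty":0,"tz":0,"ax":0,"ay":0,"az":0.141,"grip":200},
    {"tx":0,"ty":0,"tz":0,"ax":0,"ay":0,"az":0.141,"grip":200},
    {"tx":0,"ty":0,"tz":0,"ax":0,"ay":0,"az":0.141,"grip":200},
    {"tx":0,"ty":0,"tz":0,"ax":0,"ay":0,"az":0.141,"grip":200},
    {"tx":0,"ty":0,"tz":0,"ax":0,"ay":0,"az":0.141,"grip":200},
    {"tx":-30,"ty":3.4,"tz":0,"ax":0,"ay":0,"az":0,"grip":200},
    {"tx":-30,"ty":3.4,"tz":0,"ax":0,"ay":0,"az":0,"grip":200},
    {"tx":-30,"ty":3.4,"tz":0,"ax":0,"ay":0,"az":0,"grip":200},
    {"tx":-30,"ty":3.4,"tz":10,"ax":0,"ay":0,"az":0,"grip":200},
    {"tx":-30,"ty":3.4,"tz":30,"ax":0,"ay":0,"az":0,"grip":200},
    {"tx":-30,"ty":3.4,"tz":40,"ax":0,"ay":0,"az":0,"grip":200},
    {"tx":0,"ty":0,"tz":40,"ax":0,"ay":0,"az":0,"grip":200},
    {"tx":0,"ty":0,"tz":20,"ax":0,"ay":0,"az":0,"grip":200},
    {"tx":0,"ty":0,"tz":0,"ax":0,"ay":0,"az":0,"grip":200},
    {"tx":0,"ty":0,"tz":0,"ax":0,"ay":0,"az":0,"grip":200},
  ],
)

```text
t: 52.1
tool_pos: [0.5858, 0.3187, 0.0625]
orientation: [0.0, -3.139, 0.001]
force: [0.4, 0.8, -0.3]
opening: 0.0517
```

```bash
python3 go.py 588 319.5 22 180; python3 - <<'E'
from meas import *
A=snap('side','pics/s12.png')["frame"];B=snap('top','pics/t12.png')["frame"]
a=A[80:190,150:260];b=B[130:240,110:220]
cv2.imwrite('pics/x12.png',cv2.resize(np.hstack([a,b]),None,fx=3.6,fy=3.6,interpolation=cv2.INTER_CUBIC))
E
```

```text
at [585.8 318.7  62.5] phi 180.01 tilt [-0.0021 -0.0009] F [ 0.4  0.8 -0.3] op 51.7 t 52.1
az 0.0002 tx -2.2 ty 0.8 tz 40.5
```

View pics/x12.png

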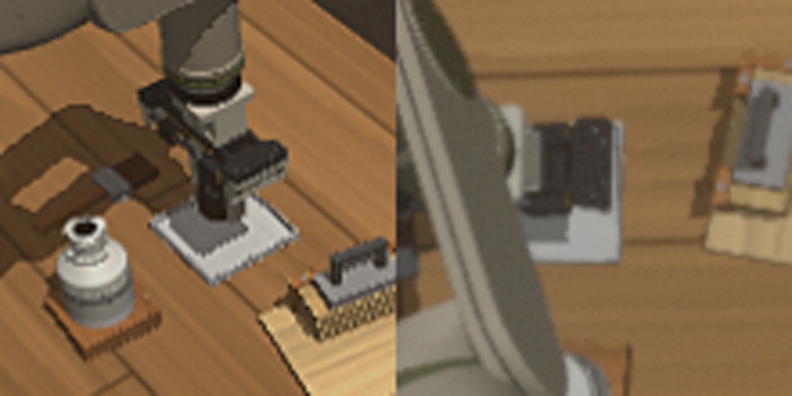

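Emit:
step_arm(
  targets=[
    {"tx":-1,"ty":0.5,"tz":15,"ax":0,"ay":0,"az":0,"grip":200},
    {"tx":0,"ty":0,"tz":15,"ax":0,"ay":0,"az":0,"grip":200},
    {"tx":0,"ty":0,"tz":5,"ax":0,"ay":0,"az":0,"grip":200},
    {"tx":0,"ty":0,"tz":2,"ax":0,"ay":0,"az":0,"grip":200},
    {"tx":0,"ty":0,"tz":0,"ax":0,"ay":0,"az":0,"grip":200},
    {"tx":0,"ty":0,"tz":0,"ax":0,"ay":0,"az":0,"grip":200},
    {"tx":0,"ty":0,"tz":0,"ax":0,"ay":0,"az":0,"grip":200},
  ],
)

```text
t: 52.9
tool_pos: [0.5882, 0.3198, 0.0271]
orientation: [-0.0, 3.141, 0.001]
force: [-0.2, -0.6, 0.3]
opening: 0.0522
```

Emit:
step_arm(
  targets=[
    {"tx":0,"ty":0,"tz":1,"ax":0,"ay":0,"az":0,"grip":200},
    {"tx":0,"ty":0,"tz":1,"ax":0,"ay":0,"az":0,"grip":200},
    {"tx":0,"ty":0,"tz":0,"ax":0,"ay":0,"az":0,"grip":200},
  ],
)

```text
t: 53.2
tool_pos: [0.5875, 0.3195, 0.0243]
orientation: [0.0, -3.141, 0.0]
force: [-0.1, 0.0, -0.7]
opening: 0.0518
```

Emit:
step_arm(
  targets=[
    {"tx":0,"ty":0,"tz":1,"ax":0,"ay":0,"az":0,"grip":200},
    {"tx":0,"ty":0,"tz":1,"ax":0,"ay":0,"az":0,"grip":200},
    {"tx":0,"ty":0,"tz":1,"ax":0,"ay":0,"az":0,"grip":200},
    {"tx":0,"ty":0,"tz":0,"ax":0,"ay":0,"az":0,"grip":200},
  ],
)

```text
t: 53.6
tool_pos: [0.5875, 0.3194, 0.0211]
orientation: [0.0, -3.141, 0.0]
force: [-0.3, 0.4, -0.9]
opening: 0.052
```

Emit:
step_arm(
  targets=[
    {"tx":0,"ty":0,"tz":0.8,"ax":0,"ay":0,"az":0,"grip":200},
    {"tx":0,"ty":0,"tz":0.8,"ax":0,"ay":0,"az":0,"grip":200},
    {"tx":0,"ty":0,"tz":0.8,"ax":0,"ay":0,"az":0,"grip":200},
    {"tx":0,"ty":0,"tz":0,"ax":0,"ay":0,"az":0,"grip":200},
  ],
)

```text
t: 54.0
tool_pos: [0.5875, 0.3195, 0.0188]
orientation: [0.0, -3.141, 0.0]
force: [-0.4, -0.3, -0.2]
opening: 0.0518
```

Emit:
step_arm(
  targets=[
    {"tx":0,"ty":0,"tz":0.7,"ax":0,"ay":0,"az":0,"grip":200},
    {"tx":0,"ty":0,"tz":0.7,"ax":0,"ay":0,"az":0,"grip":200},
    {"tx":0,"ty":0,"tz":0,"ax":0,"ay":0,"az":0,"grip":200},
    {"tx":0,"ty":0,"tz":0,"ax":0,"ay":0,"az":0,"grip":200},
  ],
)

```text
t: 54.4
tool_pos: [0.5876, 0.3195, 0.0176]
orientation: [0.0, -3.142, 0.0]
force: [0.9, -0.0, -0.0]
opening: 0.0517
```

Emit:
step_arm(
  targets=[
    {"tx":0,"ty":0,"tz":0,"ax":0,"ay":0,"az":0,"grip":100},
    {"tx":0,"ty":0,"tz":0,"ax":0,"ay":0,"az":0,"grip":75},
    {"tx":0,"ty":0,"tz":0,"ax":0,"ay":0,"az":0,"grip":75},
    {"tx":0,"ty":0,"tz":-5,"ax":0,"ay":0,"az":0,"grip":75},
    {"tx":0,"ty":0,"tz":-20,"ax":0,"ay":0,"az":0,"grip":75},
    {"tx":0,"ty":0,"tz":-40,"ax":0,"ay":0,"az":0,"grip":75},
    {"tx":0,"ty":0,"tz":-45,"ax":0,"ay":0,"az":0,"grip":75},
    {"tx":0,"ty":0,"tz":-45,"ax":0,"ay":0,"az":0,"grip":75},
    {"tx":0,"ty":0,"tz":-45,"ax":0,"ay":0,"az":0,"grip":75},
    {"tx":40,"ty":0,"tz":0,"ax":0,"ay":0,"az":0,"grip":75},
    {"tx":40,"ty":20,"tz":0,"ax":0,"ay":0,"az":0,"grip":75},
    {"tx":40,"ty":30,"tz":0,"ax":0,"ay":0,"az":0,"grip":75},
    {"tx":40,"ty":30,"tz":0,"ax":0,"ay":0,"az":0,"grip":75},
    {"tx":40,"ty":30,"tz":0,"ax":0,"ay":0,"az":0,"grip":75},
    {"tx":40,"ty":30,"tz":0,"ax":0,"ay":0,"az":0,"grip":75},
    {"tx":0,"ty":0,"tz":0,"ax":0,"ay":0,"az":0,"grip":75},
    {"tx":0,"ty":0,"tz":0,"ax":0,"ay":0,"az":0,"grip":75},
    {"tx":0,"ty":0,"tz":0,"ax":0,"ay":0,"az":0,"grip":75},
  ],
)

```text
t: 56.2
tool_pos: [0.3484, 0.4591, 0.2179]
orientation: [0.0, 3.141, -0.0]
force: [1.0, 0.1, -1.0]
opening: 0.0655
```

```bash
python3 - <<'E'
from meas import *
A=snap('side','pics/s13.png')["frame"];B=snap('top','pics/t13.png')["frame"]
a=A[80:220,170:310];b=B[120:260,110:250]
cv2.imwrite('pics/x13.png',cv2.resize(np.hstack([a,b]),None,fx=2.8,fy=2.8,interpolation=cv2.INTER_CUBIC))
E
```

```text
(no output)
```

View pics/x13.png

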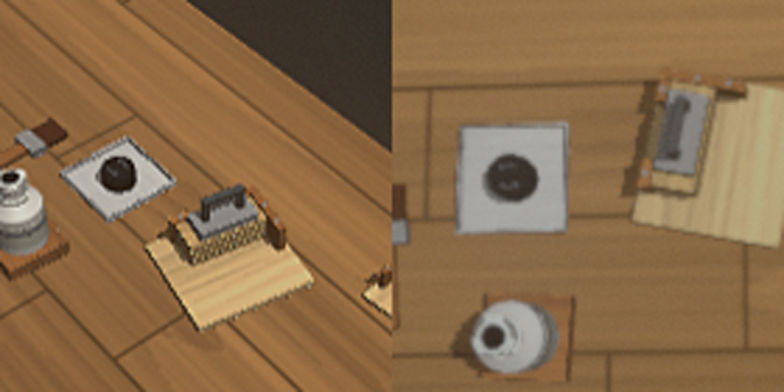

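View pics/s13.png

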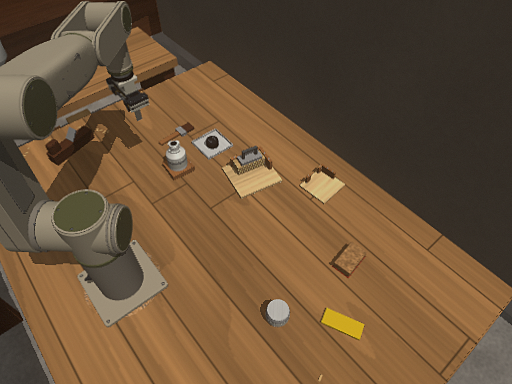

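View pics/t13.png

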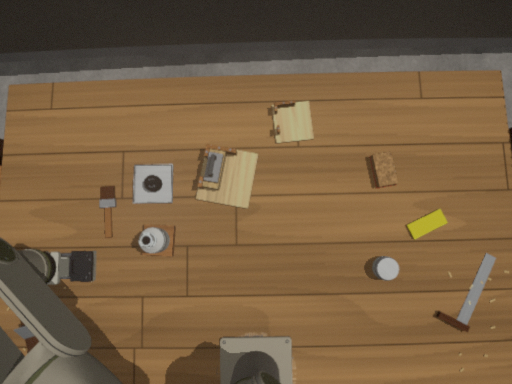

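```bash
python3 - <<'E'
from meas import *
A=cv2.imread('pics/s13.png');B=cv2.imread('pics/t13.png')
a=A[140:190,225:275];b=B[142:192,190:240]
cv2.imwrite('pics/x14.png',cv2.resize(np.hstack([a,b]),None,fx=8,fy=8,interpolation=cv2.INTER_CUBIC))
E
```

```text
(no output)
```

View pics/x14.png

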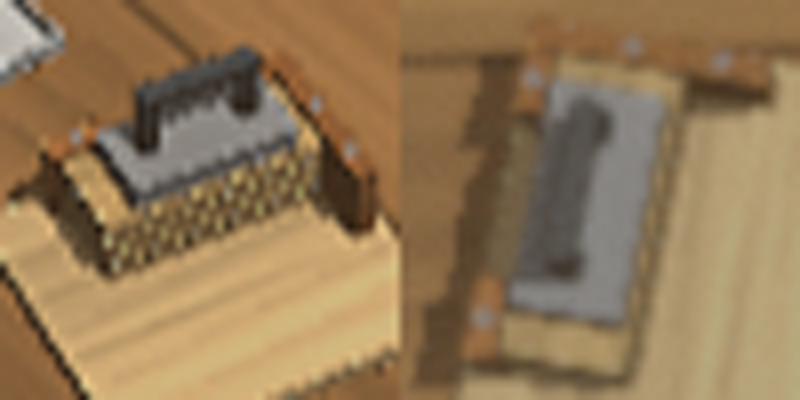

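```bash
python3 -c "
from plant import robot;print(robot.close_job(), robot.read_state()['t'])"
```

```text
the job is handed in; nothing more can be done
the job is handed in; nothing more can be done
```

The job is done and handed in at about 56 s. I don't know the verdict, since handing in reports none.

- **Pack:** All four blanks present are stacked in the larger jig. I pushed each one against the end fence until it pressed back with about 10–12 N, and against the long fence with about 8–13 N. In the last pictures the stack looks flush with both fences, and the top blank's angle was −11.8° against the jig's −11.5°.
- **Weight:** It stands upright on the middle of the pack. The top view put it within about 1–2 mm of the pack's centre and within 1° of its direction. The side view was too distorted by the handle to confirm that closely.
- **Cap:** I pressed it down about 4.5 mm with 10–11 N and turned it 1.13 rad anticlockwise. It lifted off freely and now lies flat near the middle of the tin tray.
- **Bystanders:** The brush, sanding block, tin and yellow look-alike appear where they started. The arm is clear of everything.

No check failed. The two cameras disagreed by about 4 mm on the cap's position, so I centred the gripper on the cap by touch. I checked the lower blanks only by push force and by eye, and did not measure each layer.

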